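# Set up the light-section bench for a sherd

### The arm

A 6-joint arm with a two-finger parallel gripper is mounted at the origin on a cart in front of the work surface, level with it; the furniture and walls round the work are solid. World frame = base frame: x ahead of the robot, y to its left, z up, the work surface at z = 0. Lengths are in m, angles in rad, forces in N, time in s.
With the tool pointing down it reaches from about 0.3 to 0.775 m from the base axis. Payload 14.6 kg.
Tool frame: the origin (TCP) lies at the very end of the fingers, on their centre line; the grasp point (between the pads) lies 19 mm behind it (ctrl.hold_point_z is the z of the grasp point in the tool frame, in m); z points along the fingers, y is the direction in which the jaws open and shut (so a half turn about z gives the same grasp; the last joint's range is limited). The gripper opens to 94 mm and grips with 3 to 60 N. Pads are 16 mm wide; open, the fingers measure 119 mm over their backs; the gripper's body (75 mm by 177 mm) begins 78 mm behind the grasp point.
Start: joints at [1.252, 0.3, 1.521, -0, 1.321, -0.067], TCP at [0.137, 0.533, 0.205] pointing down, gripper open.
Joint ranges: [-3.03, 3.03], [-0.79, 2.21], [0.23, 2.52], [-1.04, 4.18], [0, 3.07], [-2.55, 2.55]. Speed limits (rad/s): [2.22, 2.22, 2.57, 3.14, 3.14, 3.14].

### API

Orientations are given as [roll, pitch, yaw] about the fixed x, y, z axes, in that order (R = Rz(yaw) Ry(pitch) Rx(roll)).
In Python, from station import ctrl, cams, hand_in gives the robot as it stands.
- The arm moves only by the tool servo_tool, never from a script. Its argument "rows" is a list of rows, each a list of 7 numbers: the shift along the world's x, y, z in m, then the turn, a rotation vector about the world's x, y, z in rad, then the gripper command: -1 is shut, 1 is fully open, values between are in proportion. A call has exactly 8 rows; each row is the pose to reach, as a shift and turn from the pose measured when the call began; what a row does not reach only later rows make up. A row lasts 1/12 s, in which the tool goes at most 41.7 mm and 7.16 degrees, less where a joint would pass 70% of its speed; a pose out of reach is approached as far as the arm can. A call with a gripper value outside its range is refused whole. The fingers move at their own pace and stop on an object; "newtons" is the grip in N (left out, the last holds). Time passes only in rows, so rows that repeat a pose let the fingers close, or fill a call up. It gives the time, the measured TCP pose, the force and the opening at its end, in the units of the state.
- ctrl.get_obs(): the state, without advancing time (a new reading comes with each control period).
- cams.camera(name): name is "side" or "top" or "wrist"; returns a dict with "image" (480x640x3 uint8, red, green, blue), "depth" (480x640 float32, m along the optical axis (not along the pixel's ray), 0 where there is no reading), "fx", "fy", "cx", "cy" (pixels), "rvec" (rotation vector, rad) and "tvec" (3), from world to camera coordinates, as OpenCV has them; the wrist camera has in their place "hand_eye" (4x4, takes a point from camera to tool coordinates, whose origin is the TCP and whose axes are the flange's). Camera axes: x right, y down, z forward; pixel columns grow to the right and rows downward; lengths in m; the calibration is good to about 2 mm. The wrist camera is an equidistant fisheye: a pixel r from the principal point sees the ray r / f radians off the axis. A picture is of the moment at which its call begins: read the wrist's pose just before it.
- hand_in(): hands the job in, once; it reports no verdict.
Trained networks look in a picture, given as the dict that the camera call returned (one of the last four; its "shot" number tells which), for a name from the list of things; names that differ only in an ending like _2 or _b are one class to them, and where a whole thing is asked for, a point or a joint stands for the part that bears it (a point fixed in the world has none). Each returns a list of dicts, best first, with "p" (0 to 1); they miss things now and then, are a little off and sometimes report something else, mostly with a low value. They report only what shows in the picture. A call takes as long as a camera call.
- cams.spot_in(picture, name): "box" ([left, top, right, bottom] as shares, 0 to 1, of the picture: columns of its width, rows of its height, round what is visible of it).
- cams.place_of(picture, name): "at" ([column, row] as shares, 0 to 1, of the picture: columns of its width, rows of its height: a listed point, or the origin of a listed thing).
The state is a dict: "time_s": time; "qpos": joint angles; "joint_vel": joint speeds; "tau": joint torques, N m; "ee_pos": TCP position; "eef_rot": TCP orientation; "force": force on the tool from outside, world axes, zero at the start; "moment": the same for the moment, N m; "grip_width": finger opening in m.
Only numpy, scipy, OpenCV 4.12 (cv2) and the standard library are available. Lean on these libraries where they do the work, as an engineer would, in place of code of your own. Each camera call takes 0.05 s, during which the arm holds its last target.

### The job

Set up the light-section bench: astride the prism rail, in line from the white opal lamp towards the black backdrop, seat the slit holder 60 mm from the lamp, the lens 80 mm beyond the slit and the specimen table 80 mm beyond the lens (centre to centre, each rider fully down on the rail). Only when all three stand so, lay the large orange sherd from the desk flat on the middle of the table. Leave the putty and the lens cap where they are.

Things in the scene. Friction and masses are not known exactly. Their poses are not given: they have to be found in the camera images.
- rail: Fixed optical rail: flat base 370 x 60 x 10 mm and on it a steel ridge of triangular section (flanks 60 degrees to the level), its top 44 mm above the desk. Origin: middle of the underside, on the desk; x along the ridge, z up. A rider let down astride the polished ridge centres itself and slides home when released; fully down, its underside is 18 mm above the desk.
- lamp_center (a point): Centre of the white opal globe (44 mm across) of the lamp, which is fixed on the rail near one end, left or right. The point is 88 mm above the desk, right above the ridge; x along the rail.
- backdrop_center (a point): Upright black plate (80 mm wide, 4 mm thick, top 122 mm above the desk), fixed on the rail near the end away from the lamp, 0.28 to 0.32 m from the lamp. The point is on the plate, 88 mm above the desk, right above the ridge; x along the rail.
- slit_center (a point): Slit holder, loose, 220 g: upright black frame 52 wide (y), 52 high, 10 mm thick (x) with a narrow slit. Point: frame's middle, 70 mm above the underside; top 26 mm above it. x to lie along the rail, either way round. Foot: rider, grey block 44 (x) by 56 (y) by 36 mm high with V groove below, thumbscrew 12 mm out at +y. Grip the frame across its 52 mm.
- lens_center (a point): Lens, loose, 260 g: upright square black mount 52 mm wide (y), 52 high, 20 thick (x), a round barrel with glass (40 mm across) standing out 11 mm on both faces. Point: the mount's middle, 70 mm above the underside, top 26 mm above it. x (optical axis) to lie along the rail, either way round. Same rider foot as the slit holder. Grip the mount across its 52 mm.
- table_top (a point): Specimen table, loose, 240 g: flat bare-metal platform 64 mm long (x), 60 mm wide (y), 12 mm thick with a dark pad on it, on a short post. Point: centre of its upper face, 60 mm above the underside. x to lie along the rail, either way round. Same rider foot as the slit holder (its top 24 mm below the point). Grip the platform's edges across its 60 mm.
- sherd_center (a point): Large orange-brown pottery sherd, loose, flat on the desk among the bench parts: 47 mm (x) by 61 mm (y), 45 g, a dished slab, hollow side up, its y ends rising to 16 mm. Point: its middle, 8 mm above its underside. Grip it low across x: there it is only 8 mm thick, edges 1 to 8 mm above the desk, widest 4 mm to +y of the point. (Smaller sherds in the tray are not meant.)
- putty_center (a point): Bystander: block of green modelling putty with rounded edges, 36 x 59 x 23 mm, loose; the point is its centre, 11 mm above the desk.
- cap_center (a point): Bystander: flat round black lens cap, 54 mm across, 10 mm high, loose; the point is its centre, 5 mm above the desk.

How it is judged:
By the outcome, as a careful person would: the job done as asked, in the order asked, and still so for the second after the job is handed in, with the robot touching nothing.
It also fails if it takes over 115 s, if anything falls off the work surface, if the arm or the gripper's body presses on something with over 40 N, if the wrist force passes 120 N, or if a joint passes its speed limit or range.

## Working session

There is one attempt and no reset: what is moved stays moved. The work goes in short steps, Python scripts to look and compute and a tool call to move; the robot and the scene stay as the last step left them, time stands still between calls to the robot, and variables do not carry over. Pictures are saved under pics/ and viewed, and the job is handed in when it is done.

Besides the shell and the picture viewer there is one more tool, called after "Request:" by a JSON object that holds its "name" and its "arguments". servo_tool: Moves the arm, as the interface text tells. Its arguments: {"type":"object","properties":{"rows":{"type":"array"},"newtons":{"type":"number"}},"required":["rows"]}

```bash
ls; mkdir -p pics; python3 - <<'E'
from station import ctrl,cams
import cv2
print(ctrl.get_obs(), ctrl.hold_point_z)
for n in ["side","top","wrist"]:
    p=cams.camera(n)
    cv2.imwrite(f"pics/{n}0.png",p["image"][:,:,::-1])
    print(n,{k:v for k,v in p.items() if k not in("image","depth")})
    for t in ["rail","lamp_center","backdrop_center","slit_center","lens_center","table_top","sherd_center","putty_center","cap_center"]:
        r=cams.place_of(p,t); print(t,[([round(a*b,1) for a,b in zip(q["at"],(640,480))],round(q["p"],2)) for q in r[:3]])
    if n!="wrist": pass
E
```

```text
pics
{'time_s': 0.0, 'qpos': array([ 1.25240085e+00,  3.00501633e-01,  1.52160546e+00, -1.52279713e-05,
        1.32069823e+00, -6.65976933e-02]), 'joint_vel': array([-0.00120622, -0.00032597,  0.00266601,  0.00154499,  0.00139707,
       -0.0001219 ]), 'tau': array([-1.27234311e-03, -5.31802154e+01, -3.52727008e+01,  7.08389143e-02,
        2.42983026e-02, -7.53732411e-05]), 'ee_pos': array([0.13694961, 0.5323944 , 0.20485927]), 'eef_rot': array([-3.14038169e+00, -6.59844690e-05,  2.88979861e+00]), 'force': array([ 0.79580182, -0.62263011, -0.41059742]), 'moment': array([0.05602335, 0.03853243, 0.00358398]), 'grip_width': 0.09406072773786646} -0.0188
side {'fx': 486.86532032422247, 'fy': 486.86532032422247, 'cx': 312.47904373364764, 'cy': 243.41866644859334, 'rvec': array([ 0.28524229, -2.43725129,  1.68888209]), 'tvec': array([0.55105689, 0.13871895, 1.13137463]), 'shot': 1}
rail [([348.4, 257.3], 0.88)]
lamp_center [([324.4, 246.4], 0.68)]
backdrop_center []
slit_center [([335.8, 303.3], 0.6), ([268.4, 255.6], 0.46)]
lens_center [([326.2, 336.5], 0.86), ([323.9, 247.6], 0.47)]
tab
[... 650 characters left out ...]
tty_center [([448.7, 263.1], 0.52), ([222.7, 227.1], 0.51)]
cap_center [([485.6, 272.8], 0.84)]
wrist {'fx': 371.64829954431775, 'fy': 371.64829954431775, 'cx': 320.1239332842984, 'cy': 238.3210947833608, 'hand_eye': array([[ 3.11433203e-04, -9.69105587e-01, -2.46646031e-01,
         7.07597285e-02],
       [ 9.99999934e-01,  2.55990304e-04,  2.56852092e-04,
         2.05116043e-04],
       [-1.85777805e-04, -2.46646094e-01,  9.69105603e-01,
        -1.79864512e-01],
       [ 0.00000000e+00,  0.00000000e+00,  0.00000000e+00,
         1.00000000e+00]]), 'shot': 3}
rail []
lamp_center []
backdrop_center []
slit_center []
lens_center []
table_top []
sherd_center []
putty_center []
cap_center []
```

View pics/side0.png

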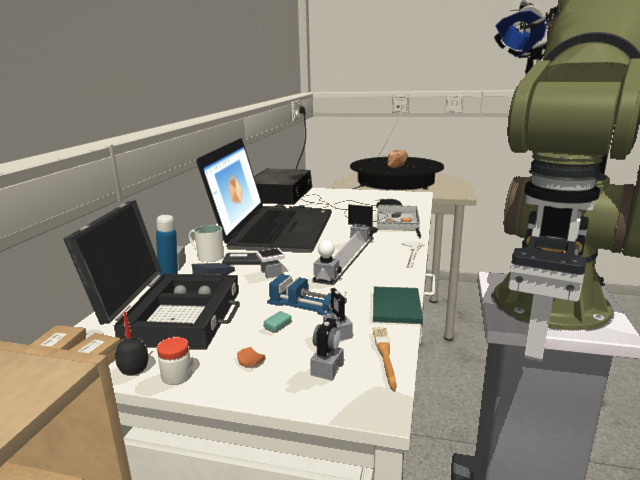

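View pics/top0.png

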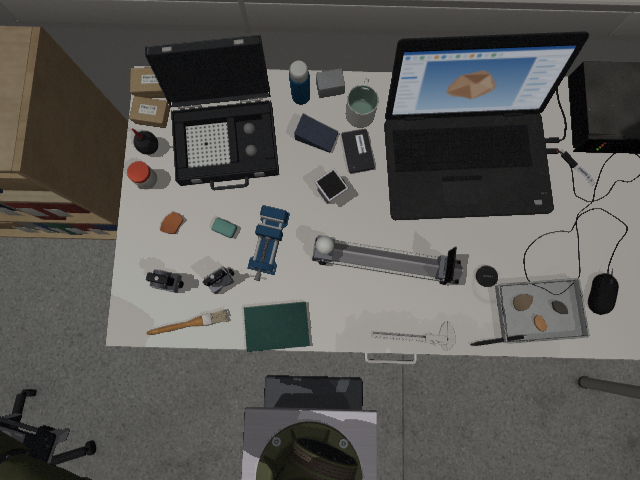

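View pics/wrist0.png

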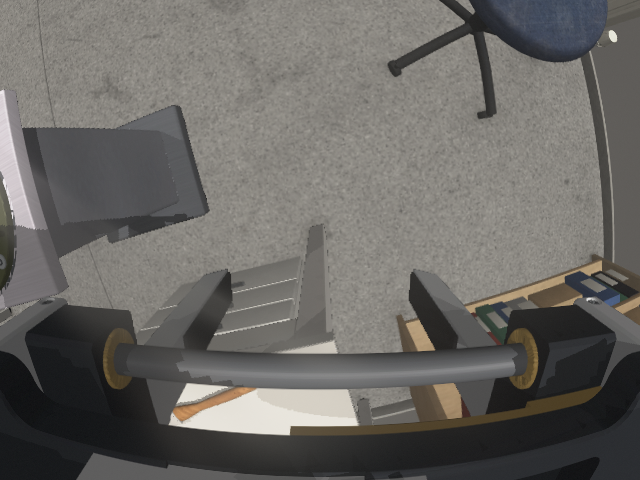

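The top view shows the rail from (320,250) to (462,272), with the lamp at its left end (324,244) and the backdrop at the right (452,262). The lens is at (165,280), the slit at (217,278), the table at (331,186), the sherd at (171,222), the putty at (224,228) and the cap at (486,275). Next I measure them in 3D.

```bash
cat > h.py <<'E'
import numpy as np, cv2
from scipy.spatial.transform import Rotation as R
from station import ctrl,cams
def w2c(p):
    return R.from_rotvec(np.ravel(p["rvec"])).as_matrix(), np.ravel(p["tvec"])
def cloud(p):
    """HxWx3 world points of fixed camera"""
    d=p["depth"]; v,u=np.mgrid[:480,:640]
    c=np.stack([(u-p["cx"])/p["fx"]*d,(v-p["cy"])/p["fy"]*d,d],-1)
    Rm,t=w2c(p); w=(c-t)@Rm
    w[d==0]=np.nan
    return w
def ray_at_z(p,uv,z):
    Rm,t=w2c(p); d=Rm.T@np.array([(uv[0]-p["cx"])/p["fx"],(uv[1]-p["cy"])/p["fy"],1]); o=-Rm.T@t
    return o+d*(z-o[2])/d[2]
def proj(p,w):
    Rm,t=w2c(p); c=Rm@np.asarray(w)+t
    return np.array([c[0]/c[2]*p["fx"]+p["cx"],c[1]/c[2]*p["fy"]+p["cy"]])
def tool():
    o=ctrl.get_obs(); return R.from_euler("xyz",o["eef_rot"]).as_matrix(), o["ee_pos"]
def wcloud(p,T):
    Rt,t=T; d=p["depth"]; v,u=np.mgrid[:480,:640]
    x=(u-p["cx"])/p["fx"]; y=(v-p["cy"])/p["fy"]; r=np.hypot(x,y)+1e-9
    s=np.tan(r)/r
    c=np.stack([x*s*d,y*s*d,d],-1); H=p["hand_eye"]
    w=(c@H[:3,:3].T+H[:3,3])@Rt.T+t
    w[(d==0)|(r>1.4)]=np.nan
    return w
def wproj(p,T,w):
    Rt,t=T; H=p["hand_eye"]; q=Rt.T@(np.asarray(w)-t); c=H[:3,:3].T@(q-H[:3,3])
    rr=np.hypot(c[0],c[1]); th=np.arctan2(rr,c[2]); return np.array([p["cx"]+p["fx"]*th*c[0]/rr,p["cy"]+p["fy"]*th*c[1]/rr])
def wray_at_z(p,T,uv,z):
    Rt,t=T; x=(uv[0]-p["cx"])/p["fx"]; y=(uv[1]-p["cy"])/p["fy"]; r=np.hypot(x,y)
    c=np.array([np.sin(r)*x/r,np.sin(r)*y/r,np.cos(r)]); H=p["hand_eye"]
    d=Rt@(H[:3,:3]@c); o=Rt@H[:3,3]+t
    return o+d*(z-o[2])/d[2]
E
cat > m1.py <<'E'
from h import *
p=cams.camera("top"); w=cloud(p); np.save("top0.npy",w)
print("desk z",np.nanmedian(w[300:345,330:420,2]))
def blob(name,u0,v0,u1,v1,zl,zh):
    s=w[v0:v1,u0:u1].reshape(-1,3); s=s[(s[:,2]>zl)&(s[:,2]<zh)]
    if len(s)<5: print(name,len(s)); return
    r=cv2.minAreaRect((s[:,:2]*1000).astype(np.float32))
    print(name,len(s),"mean",s.mean(0).round(4),"rect",np.round(r[0],1),np.round(r[1],1),round(r[2],1),"zmed",np.median(s[:,2]).round(4))
    return s
s=blob("ridge",335,235,435,285,.038,.05)
c,d=np.polyfit(s[:,1],s[:,0],1); print("ridge x=",c,"*y+",d,"yaw(deg)",np.degrees(np.arctan2(1,c)))
blob("lamp",305,225,345,262,.090,.13)
blob("backdrop",435,240,470,285,.095,.14)
blob("lens",140,255,190,305,.08,.12)
blob("slit",195,255,245,300,.08,.12)
blob("tab",310,165,355,210,.045,.08)
blob("sherd",150,205,190,240,.003,.03)
blob("putty",205,210,245,245,.006,.04)
blob("cap",470,260,502,292,.005,.03)
for n,z in [("lamp_center",.088),("backdrop_center",.088),("slit_center",.07),("lens_center",.07),("table_top",.06),("sherd_center",.008),("putty_center",.011),("cap_center",.005)]:
    for q in cams.place_of(p,n)[:1]:
        print(n,ray_at_z(p,np.array(q["at"])*[640,480],z).round(4),q["p"])
im=p["image"]
cv2.imwrite("pics/topL.png",cv2.resize(im[200:310,130:290,::-1],None,fx=5,fy=5,interpolation=cv2.INTER_CUBIC))
cv2.imwrite("pics/topR.png",cv2.resize(im[160:300,300:500,::-1],None,fx=4,fy=4,interpolation=cv2.INTER_CUBIC))
E
python3 m1.py
```

```text
desk z 0.0011298035514155438
ridge 516 mean [ 0.5174 -0.1724  0.0431] rect [ 517.8 -173. ] [248.   17.9] 82.3 zmed 0.043
ridge x= 0.13830353325629816 *y+ 0.5412528106295365 yaw(deg) 82.12574360905761
lamp 259 mean [ 0.5365 -0.0238  0.1039] rect [537.9 -24.3] [40.8 40.3] 1.4 zmed 0.105
backdrop 152 mean [ 0.4966 -0.3194  0.1143] rect [ 497.1 -320.1] [ 5.2 77.9] 82.1 zmed 0.117
lens 349 mean [0.4482 0.3624 0.0927] rect [448.9 364.8] [52.6 43.7] 75.5 zmed 0.094
slit 121 mean [0.4552 0.2349 0.0965] rect [455.6 235.6] [12.6 52.6] 36.3 zmed 0.097
tab 614 mean [ 0.695  -0.0372  0.0613] rect [696. -37.] [64.9 60.5] 37.1 zmed 0.0615
sherd 592 mean [0.6005 0.3713 0.0084] rect [602.3 374. ] [ 90.6 104.6] 1.9 zmed 0.0079
putty 364 mean [0.5894 0.2313 0.0207] rect [590.5 233.2] [85.9 96.7] 3.8 zmed 0.0223
cap 429 mean [ 0.4821 -0.4333  0.0106] rect [ 486.1 -431.4] [78.2 80.8] 87.5 zmed 0.0103
lamp_center [ 0.5332 -0.0254  0.088 ] 0.93
backdrop_center [ 0.5065 -0.3203  0.088 ] 0.59
slit_center [0.4623 0.2367 0.07  ] 0.89
lens_center [0.4456 0.3563 0.07  ] 0.83
sherd_center [0.6073 0.3646 0.008 ] 0.65
putty_center [0.5914 0.2345 0.011 ] 0.72
cap_center [ 0.4848 -0.4306  0.005 ] 0.71
```

View pics/topL.png

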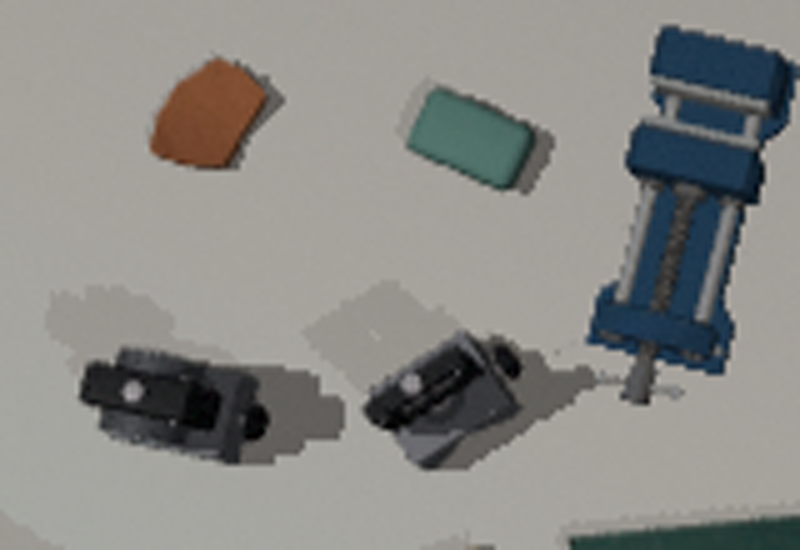

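View pics/topR.png

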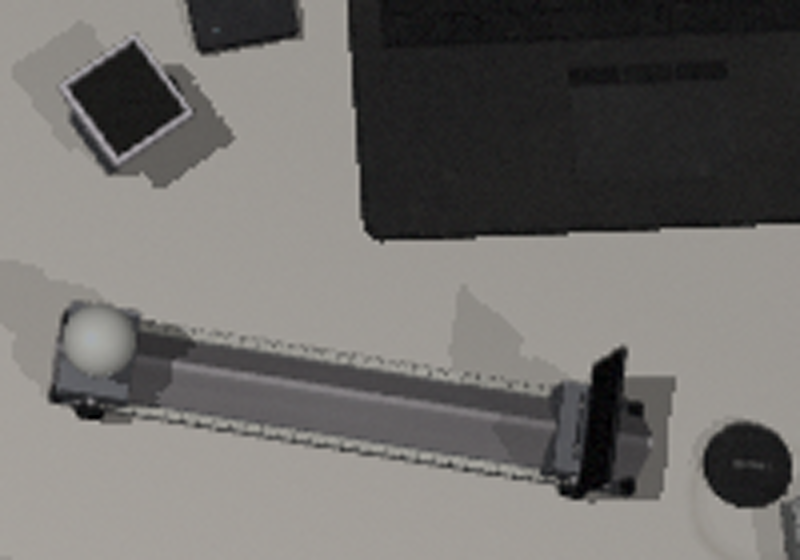

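Request:
{"name": "servo_tool", "arguments": {"rows": [[0.1,-0.08,0.03,0,0,-0.3,1],[0.2,-0.16,0.05,0,0,-0.6,1],[0.3,-0.24,0.05,0,0,-1.0,1],[0.3,-0.24,0.05,0,0,-1.0,1],[0.3,-0.24,0.05,0,0,-1.0,1],[0.3,-0.24,0.05,0,0,-1.0,1],[0.3,-0.24,0.05,0,0,-1.0,1],[0.3,-0.24,0.05,0,0,-1.0,1]], "newtons": 30}}

```text
time_s: 2.62
ee_pos: [0.396, 0.3249, 0.25]
eef_rot: [3.141, -0.0, 1.884]
force: [0.6, 0.5, -0.1]
grip_width: 0.0939
```

```bash
cat > look.py <<'E'
import sys
from h import *
T=tool(); p=cams.camera("wrist"); n=sys.argv[1]
cv2.imwrite(f"pics/{n}.png",p["image"][:,:,::-1]); np.save(f"{n}_w.npy",wcloud(p,T))
np.savez(f"{n}.npz",Rt=T[0],t=T[1],im=p["image"])
print(ctrl.get_obs()["time_s"],T[1].round(4))
for a in sys.argv[2:]:
    nm,z=a.split(":")
    for q in cams.place_of(p,nm)[:2]:
        uv=np.array(q["at"])*[640,480]
        print(nm,uv.round(1),round(q["p"],2),wray_at_z(p,T,uv,float(z)).round(4))
E
python3 look.py w1 slit_center:.07 lens_center:.07 sherd_center:.008 putty_center:.011
```

```text
2.6667 [0.396  0.3249 0.25  ]
slit_center [346.3 312.7] 0.91 [0.455  0.2363 0.07  ]
sherd_center [488.6 226. ] 0.95 [0.603  0.3707 0.008 ]
```

View pics/w1.png

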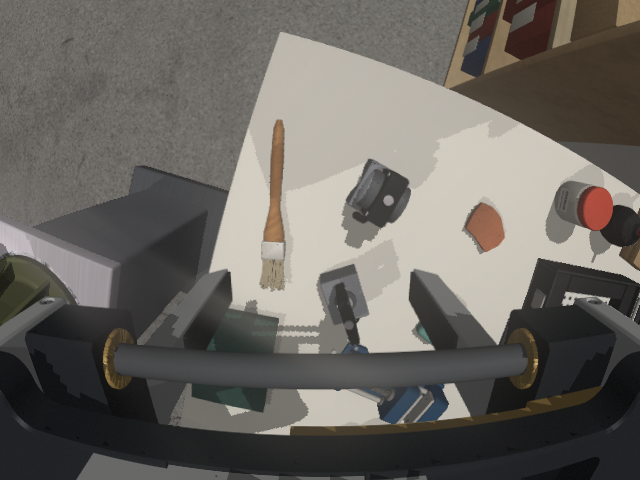

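The wrist view shows the lens at (378,195), the slit at (344,305) and the sherd at (487,227). Now I extract their geometry from the wrist depth.

```bash
cat > m2.py <<'E'
from h import *
def rect(w,cx,cy,rad,zl,zh,name):
    s=w.reshape(-1,3); m=(np.hypot(s[:,0]-cx,s[:,1]-cy)<rad)&(s[:,2]>zl)&(s[:,2]<zh)
    s=s[m]
    if len(s)<8: print(name,len(s)); return s
    r=cv2.minAreaRect((s[:,:2]*1000).astype(np.float32))
    print(name,len(s),"mean",s.mean(0).round(4),"rect",np.round(r[0],1),np.round(r[1],1),"ang of first side",round(r[2],1),"zmax",s[:,2].max().round(4),"zmed",np.median(s[:,2]).round(4))
    return s
if __name__=="__main__":
    w=np.load("w1_w.npy")
    for zl,zh in [(.08,.11),(.09,.11)]:
        rect(w,.455,.235,.045,zl,zh,"slit top")
        rect(w,.448,.363,.05,zl,zh,"lens top")
    rect(w,.455,.235,.06,.028,.042,"slit foot")
    rect(w,.448,.363,.06,.028,.042,"lens foot")
    rect(w,.60,.37,.06,.0035,.03,"sherd")
    d=np.load("w1.npz"); im=d["im"]
    s=w[180:280,440:540]; print("deskz",np.nanmedian(s[...,2]))
    hsv=cv2.cvtColor(im,cv2.COLOR_RGB2HSV); m=(hsv[...,1]>90)&(hsv[...,0]<18)
    m[:, :440]=0; m[:, 530:]=0; m[:190]=0; m[270:]=0
    q=w[m]; q=q[~np.isnan(q[:,0])]; r=cv2.minAreaRect((q[:,:2]*1000).astype(np.float32)); print("sherd color",len(q),r,q.mean(0))
    cv2.imwrite("pics/w1c.png",cv2.resize(im[140:340,300:540,::-1],None,fx=3.3,fy=3,interpolation=cv2.INTER_CUBIC))
E
python3 m2.py
```

```text
slit top 574 mean [0.4535 0.2398 0.0957] rect [455.2 237. ] [12.3 53.1] ang of first side 35.2 zmax 0.1008 zmed 0.0965
lens top 2029 mean [0.4463 0.3665 0.0927] rect [447.4 366.1] [52.3 42.1] ang of first side 81.1 zmax 0.1012 zmed 0.0953
slit top 531 mean [0.4543 0.2386 0.0966] rect [455.2 237. ] [12.3 53.1] ang of first side 35.2 zmax 0.1008 zmed 0.0966
lens top 1415 mean [0.4474 0.3663 0.0956] rect [448.2 365.8] [52.1 39.8] ang of first side 83.2 zmax 0.1012 zmed 0.0962
slit foot 1226 mean [0.4535 0.2413 0.0364] rect [455.4 236.8] [44.5 57.7] ang of first side 35.5 zmax 0.042 zmed 0.0364
lens foot 374 mean [0.4314 0.3704 0.036 ] rect [434.8 369.1] [57.3 23.2] ang of first side 71.5 zmax 0.0385 zmed 0.0363
sherd 1284 mean [0.5977 0.3688 0.0107] rect [598.6 369.7] [44.3 60.3] ang of first side 63.9 zmax 0.0183 zmed 0.0103
deskz 0.000549892622074305
sherd color 1160 ((598.0774536132812, 370.1820373535156), (43.68263244628906, 58.93687438964844), 62.40423583984375) [0.59904129 0.36851748 0.01075988]
```

View pics/w1c.png

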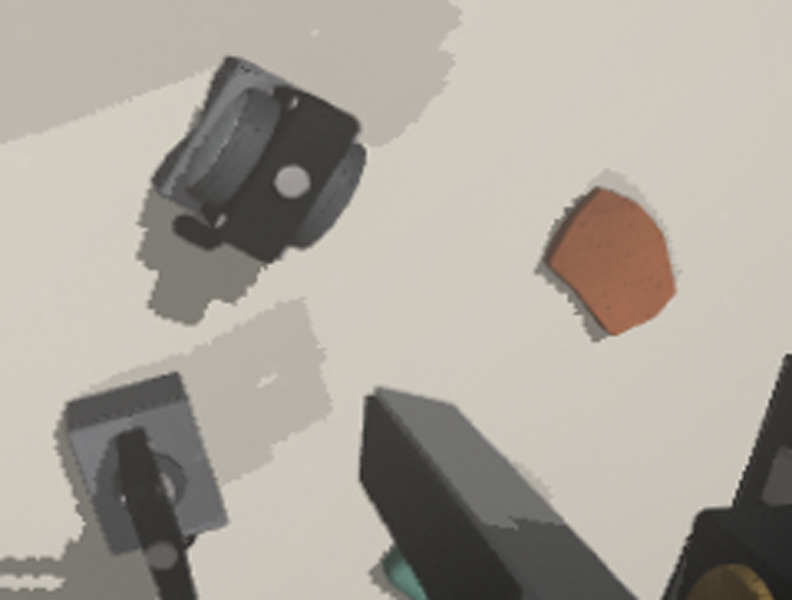

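Request:
{"name": "servo_tool", "arguments": {"rows": [[0.059,-0.088,-0.05,0,0,-1.268,1],[0.059,-0.088,-0.05,0,0,-1.268,1],[0.059,-0.088,-0.05,0,0,-1.268,1],[0.059,-0.088,-0.05,0,0,-1.268,1],[0.059,-0.088,-0.05,0,0,-1.268,1],[0.059,-0.088,-0.05,0,0,-1.268,1],[0.059,-0.088,-0.05,0,0,-1.268,1],[0.059,-0.088,-0.05,0,0,-1.268,1]]}}

```text
time_s: 3.53
ee_pos: [0.4525, 0.2399, 0.1993]
eef_rot: [-3.141, 0.0, 0.887]
force: [-1.2, 0.3, 0.1]
grip_width: 0.0939
```

Request:
{"name": "servo_tool", "arguments": {"rows": [[0.0027,-0.0029,-0.02,0,0,-0.12,1],[0.0027,-0.0029,-0.05,0,0,-0.24,1],[0.0027,-0.0029,-0.07,0,0,-0.271,1],[0.0027,-0.0029,-0.09,0,0,-0.271,1],[0.0027,-0.0029,-0.11,0,0,-0.271,1],[0.0027,-0.0029,-0.13,0,0,-0.271,1],[0.0027,-0.0029,-0.143,0,0,-0.271,1],[0.0027,-0.0029,-0.143,0,0,-0.271,1]]}}

```text
time_s: 4.2
ee_pos: [0.453, 0.2378, 0.0538]
eef_rot: [-3.14, 0.004, 0.619]
force: [-0.5, -0.3, 0.1]
grip_width: 0.0941
```

Request:
{"name": "servo_tool", "arguments": {"rows": [[0,0,0,0,0,0,-0.2],[0,0,0,0,0,0,-0.2],[0,0,0,0,0,0,-0.2],[0,0,0,0,0,0,-0.2],[0,0,0,0,0,0,-0.2],[0,0,0,0,0,0,-0.2],[0,0,0,0,0,0,-0.2],[0,0,0,0,0,0,-0.2]], "newtons": 30}}

```text
time_s: 4.87
ee_pos: [0.4532, 0.2378, 0.0541]
eef_rot: [-3.14, 0.004, 0.619]
force: [-1.3, -0.5, 2.5]
grip_width: 0.0519
```

Request:
{"name": "servo_tool", "arguments": {"rows": [[0,0,0.02,0,0,0,-0.2],[0,0,0.05,0,0,0,-0.2],[0,-0.02,0.085,0,0,0,-0.2],[0.01,-0.05,0.12,0,0,0.1,-0.2],[0.02,-0.085,0.136,0,0,0.2,-0.2],[0.03,-0.12,0.136,0,0,0.3,-0.2],[0.04,-0.155,0.136,0,0,0.4,-0.2],[0.045,-0.18,0.136,0,0,0.5,-0.2]]}}

```text
time_s: 5.53
ee_pos: [0.4986, 0.0551, 0.1903]
eef_rot: [-3.141, 0.004, 1.123]
force: [-0.3, 0.4, -1.7]
grip_width: 0.0521
```

Request:
{"name": "servo_tool", "arguments": {"rows": [[0.01,-0.03,0,0,0,0.08,-0.2],[0.015,-0.06,0,0,0,0.16,-0.2],[0.02,-0.09,0,0,0,0.25,-0.2],[0.025,-0.12,0,0,0,0.313,-0.2],[0.03,-0.14,0,0,0,0.313,-0.2],[0.03,-0.142,0,0,0,0.313,-0.2],[0.03,-0.142,0,0,0,0.313,-0.2],[0.03,-0.142,0,0,0,0.313,-0.2]]}}

```text
time_s: 6.2
ee_pos: [0.5284, -0.0864, 0.1901]
eef_rot: [-3.14, 0.004, 1.436]
force: [0.1, 0.6, -1.5]
grip_width: 0.052
```

```bash
python3 look.py w2 lamp_center:.088 backdrop_center:.088 table_top:.06 slit_center:.21; python3 -c "
from h import *
print(ctrl.get_obs())"
```

```text
6.25 [ 0.5284 -0.0864  0.1901]
lamp_center [321.2 158.2] 0.64 [ 0.538  -0.0254  0.088 ]
table_top [498.2 149.7] 0.59 [ 0.6961 -0.0345  0.06  ]
table_top [319.3 154.8] 0.28 [ 0.5367 -0.0234  0.06  ]
slit_center [318.7 298.9] 0.64 [ 0.5287 -0.0847  0.21  ]
{'time_s': 6.45, 'qpos': array([-0.22789412,  0.28089647,  1.58126879, -0.00404797,  1.27971161,
       -0.0931067 ]), 'joint_vel': array([-0.00653508,  0.00191316, -0.00196526, -0.00175023,  0.00029309,
        0.00035217]), 'tau': array([-3.85408255e-02, -5.24341536e+01, -3.54504240e+01,  5.93366520e-02,
        2.34824605e-02,  1.14903660e-02]), 'ee_pos': array([ 0.52862298, -0.08610575,  0.19041486]), 'eef_rot': array([-3.14094693,  0.00383393,  1.43717243]), 'force': array([-1.01869591e-02,  1.38019658e-03, -2.31034051e+00]), 'moment': array([-0.05414564,  0.03577219,  0.07926591]), 'grip_width': 0.051947572023325984}
```

View pics/w2.png

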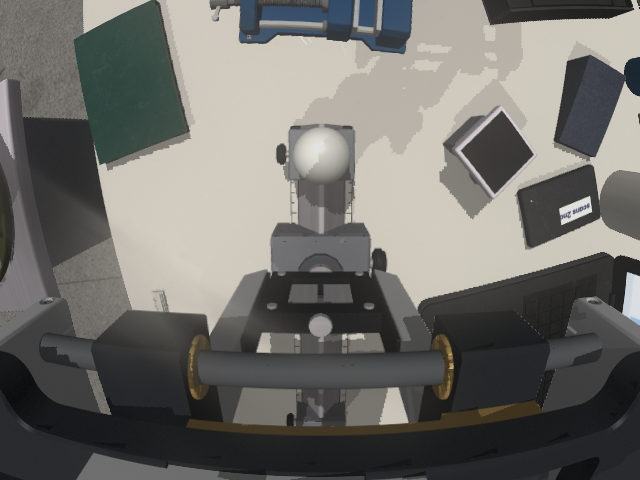

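```bash
cat > m3.py <<'E'
from h import *
from m2 import rect
from scipy.optimize import least_squares
def lamp(w,im=None):
    s=w.reshape(-1,3); m=(np.hypot(s[:,0]-.537,s[:,1]+.024)<.03)&(s[:,2]>.080)&(s[:,2]<.12); s=s[m]
    f=lambda c: np.linalg.norm(s-c,axis=1)-.022
    r=least_squares(f,[.537,-.024,.088],loss="soft_l1",f_scale=.001); print("lamp sphere",len(s),r.x.round(4),"rms",np.sqrt(np.mean(f(r.x)**2)).round(4)); return r.x
if __name__=="__main__":
    w=np.load("w2_w.npy"); t0=np.load("top0.npy")
    print("top");lamp(t0); print("wrist");lamp(w)
    s=w.reshape(-1,3)
    for nm,ss in (("wrist",s),("top",t0.reshape(-1,3))):
        m=(ss[:,2]>.0405)&(ss[:,2]<.048)&(ss[:,1]<-.047)&(ss[:,1]>-.27)&(abs(ss[:,0]-.5413-.1383*ss[:,1])<.012); q=ss[m]
        if len(q)>10:
            c,d=np.polyfit(q[:,1],q[:,0],1); print(nm,"ridge",len(q),c,d,q[:,1].min(),q[:,1].max(),"x@-.084",c*-.084+d,"zmax",q[:,2].max())
        # base plate edges z~10mm
        m=(ss[:,2]>.006)&(ss[:,2]<.016)&(ss[:,1]<-.05)&(ss[:,1]>-.27)&(abs(ss[:,0]-.5413-.1383*ss[:,1])<.036); q=ss[m]; 
        u=(q[:,0]-.5413-.1383*q[:,1])/np.hypot(1,.1383); print(nm,"base",len(q),np.percentile(u,[1,99]),q[:,1].min(),q[:,1].max())
    rect(w,.528,-.085,.045,.19,.26,"slit held top"); rect(w,.528,-.085,.045,.20,.26,"slit held top")
    rect(w,.528,-.085,.05,.15,.19,"slit held foot")
    rect(w,.696,-.037,.06,.054,.07,"table top")
    rect(w,.696,-.037,.07,.028,.042,"table foot")
    rect(w,.537,-.024,.06,.028,.0425,"lamp rider?"); rect(w,.537,-.024,.06,.05,.06,"lamp ?")
E
python3 m3.py
```

```text
top
lamp sphere 262 [ 0.5388 -0.024   0.0889] rms 0.0015
wrist
lamp sphere 2635 [ 0.5383 -0.0233  0.0884] rms 0.0005
wrist ridge 713 0.13600021689716818 0.5411386500341394 -0.26999777756082133 -0.04977391741668526 x@-.084 0.5297146318147773 zmax 0.04696458531678768
wrist base 1310 [-0.0294534   0.02987181] -0.24406067474365478 -0.05001372804332834
top ridge 323 0.13897256802464691 0.5415704788059952 -0.26971438844278417 -0.04819534995908284 x@-.084 0.5298967830919248 zmax 0.047907754949693765
top base 733 [-0.02958563  0.03082765] -0.26990533723949184 -0.051138276498609345
slit held top 11458 mean [ 0.5298 -0.0813  0.226 ] rect [529.4 -85. ] [18.8 76.7] ang of first side 82.2 zmax 0.26 zmed 0.2314
slit held top 10089 mean [ 0.5298 -0.0812  0.2304] rect [529.4 -85. ] [18.8 76.7] ang of first side 82.2 zmax 0.26 zmed 0.2322
slit held foot 5069 mean [ 0.5327 -0.0742  0.1725] rect [535.1 -84.1] [40.1 67.5] ang of first side 82.3 zmax 0.19 zmed 0.1726
table top 4197 mean [ 0.6931 -0.0361  0.0605] rect [695.6 -36.2] [65.1 60.8] ang of first side 37.2 zmax 0.0636 zmed 0.0607
table foot 162 mean [ 0.6781 -0.0154  0.0337] rect [679.1 -15. ] [42.9  3.5] ang of first side 38.1 zmax 0.0383 zmed 0.0348
lamp rider? 845 mean [ 0.5286 -0.0528  0.0359] rect [522.7 -38.5] [87.4 51.5] ang of first side 84.5 zmax 0.0425 zmed 0.0362
lamp ? 866 mean [ 0.5383 -0.022   0.0544] rect [538.1 -23.4] [43.8 56.4] ang of first side 82.3 zmax 0.0567 zmed 0.0544
```

```bash
cat > m4.py <<'E'
from h import *
import sys
def along(name,zl,zh,half=.018,L0=(.5383,-.0233)):
    w=np.load(name+"_w.npy").reshape(-1,3); u=np.array([-.1362,-.9907]); n=np.array([.9907,-.1362])
    r=w[:,:2]-L0; a=r@u; c=r@n; m=(w[:,2]>zl)&(w[:,2]<zh)&(abs(c)<half)
    return a[m],c[m],w[m]
if __name__=="__main__":
    a,c,w=along("w2",.2285,.236)
    h,e=np.histogram(a,np.arange(.03,.1,.001)); print([(round(x,3),int(k)) for x,k in zip(e,h) if k>5])
    a,c,w=along("w2",.186,.225)
    h,e=np.histogram(a,np.arange(.03,.1,.001)); print([(round(x,3),int(k)) for x,k in zip(e,h) if k>5])
    d=np.load("w2.npz"); r=d["t"][:2]-np.array([.5383,-.0233]); print("TCP along",r@[-.1362,-.9907],"cross",r@[.9907,-.1362])
E
python3 m4.py
```

```text
[(np.float64(0.057), 42), (np.float64(0.058), 451), (np.float64(0.059), 224), (np.float64(0.06), 185), (np.float64(0.061), 189), (np.float64(0.062), 177), (np.float64(0.063), 170), (np.float64(0.064), 167), (np.float64(0.065), 160), (np.float64(0.066), 174), (np.float64(0.067), 126), (np.float64(0.068), 29)]
[(np.float64(0.057), 104), (np.float64(0.058), 770), (np.float64(0.059), 149), (np.float64(0.06), 128), (np.float64(0.061), 874), (np.float64(0.062), 226), (np.float64(0.063), 14), (np.float64(0.064), 9), (np.float64(0.065), 17), (np.float64(0.066), 10), (np.float64(0.067), 10)]
TCP along 0.06382498671370883 cross -0.001247563013079397
```

Request:
{"name": "servo_tool", "arguments": {"rows": [[0.0014,0.0027,-0.02,0,0,0,-0.2],[0.0014,0.0027,-0.04,0,0,0,-0.2],[0.0014,0.0027,-0.06,0,0,0,-0.2],[0.0014,0.0027,-0.075,0,0,0,-0.2],[0.0014,0.0027,-0.085,0,0,0,-0.2],[0.0014,0.0027,-0.085,0,0,0,-0.2],[0.0014,0.0027,-0.085,0,0,0,-0.2],[0.0014,0.0027,-0.085,0,0,0,-0.2]]}}

```text
time_s: 7.12
ee_pos: [0.5305, -0.0834, 0.1065]
eef_rot: [3.141, 0.004, 1.437]
force: [-0.6, -0.1, -2.2]
grip_width: 0.0521
```

Request:
{"name": "servo_tool", "arguments": {"rows": [[-0.0004,0,-0.008,0,0,0,-0.2],[-0.0004,0,-0.016,0,0,0,-0.2],[-0.0004,0,-0.022,0,0,0,-0.2],[-0.0004,0,-0.027,0,0,0,-0.2],[-0.0004,0,-0.031,0,0,0,-0.2],[-0.0004,0,-0.031,0,0,0,-0.2],[-0.0004,0,-0.031,0,0,0,-0.2],[-0.0004,0,-0.031,0,0,0,-0.2]]}}

```text
time_s: 7.78
ee_pos: [0.5303, -0.0834, 0.0757]
eef_rot: [3.14, 0.004, 1.437]
force: [0.1, -0.2, -1.5]
grip_width: 0.0515
```

Request:
{"name": "servo_tool", "arguments": {"rows": [[-0.0003,0,-0.0015,0,0,0,-0.2],[-0.0003,0,-0.003,0,0,0,-0.2],[-0.0003,0,-0.003,0,0,0,-0.2],[-0.0003,0,-0.003,0,0,0,-0.2],[-0.0003,0,-0.003,0,0,0,0.3],[-0.0003,0,-0.003,0,0,0,0.6],[-0.0003,0,-0.003,0,0,0,0.8],[-0.0003,0,-0.003,0,0,0,0.8]]}}

```text
time_s: 8.45
ee_pos: [0.5303, -0.0835, 0.0729]
eef_rot: [3.14, 0.004, 1.437]
force: [0.3, 0.5, -0.3]
grip_width: 0.0749
```

Request:
{"name": "servo_tool", "arguments": {"rows": [[0,0,0.02,0,0,0,0.8],[0,0,0.04,0,0,0,0.8],[0,0,0.06,0,0,0,1],[0,0,0.09,0,0,0,1],[0,0,0.12,0,0,0,1],[0,0,0.13,0,0,0,1],[0,0,0.13,0,0,0,1],[0,0,0.13,0,0,0,1]]}}

```text
time_s: 9.12
ee_pos: [0.5302, -0.0835, 0.2022]
eef_rot: [3.14, 0.004, 1.437]
force: [-0.2, 0.7, 0.1]
grip_width: 0.0943
```

```bash
python3 look.py w3 lamp_center:.088 slit_center:.088 table_top:.06; cat > m5.py <<'E'
from m3 import *; from m4 import along
import sys
n=sys.argv[1]
w=np.load(n+"_w.npy"); L=lamp(w)
for nm,zl,zh in (("frame top",.109,.118),("foot top",.050,.058)):
    a,c,q=along(n,zl,zh,.03,L[:2]) 
    m=(a>.03)&(a<.26); 
    a,c,q=a[m],c[m],q[m]
    h,e=np.histogram(a,np.arange(.03,.26,.002)); print(nm,[(round(x,3),int(k)) for x,k in zip(e,h) if k>8]); 
    print(" cross",np.percentile(c,[2,98]).round(4) if len(c) else "", "z",np.median(q[:,2]).round(4) if len(c) else "")
E
python3 m5.py w3
```

```text
9.1667 [ 0.5302 -0.0835  0.2022]
lamp_center [319.6 159.2] 0.63 [ 0.5387 -0.0236  0.088 ]
slit_center [315.5 230.2] 0.61 [ 0.5278 -0.08    0.088 ]
table_top [492.2 154.8] 0.74 [ 0.6979 -0.0366  0.06  ]
lamp sphere 2410 [ 0.5383 -0.0232  0.0884] rms 0.0005
frame top [(np.float64(0.054), 219), (np.float64(0.056), 175), (np.float64(0.058), 183), (np.float64(0.06), 156), (np.float64(0.062), 169), (np.float64(0.064), 125)]
 cross [-0.0245  0.0248] z 0.1145
foot top [(np.float64(0.038), 176), (np.float64(0.04), 129), (np.float64(0.042), 128), (np.float64(0.044), 135), (np.float64(0.046), 153), (np.float64(0.048), 126), (np.float64(0.05), 89), (np.float64(0.052), 85), (np.float64(0.054), 75), (np.float64(0.056), 34)]
 cross [-0.0271  0.0269] z 0.0545
```

View pics/w3.png

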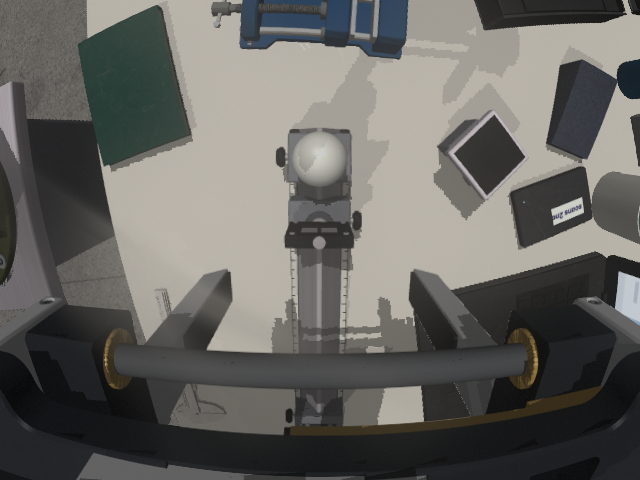

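```bash
python3 - <<'E'
from h import *
w=np.load("top0.npy").reshape(-1,3)
def boxmax(c,yaw,hl,hw,name):
    d=w[:,:2]-c; a=np.radians(yaw); x=d@[np.cos(a),np.sin(a)]; y=d@[-np.sin(a),np.cos(a)]
    m=(abs(x)<hw)&(abs(y)<hl); z=w[m]; i=np.nanargmax(z[:,2]); print(name,z[i].round(3), np.sort(z[:,2])[-20:][::5].round(3))
c=np.array([.6956,-.0362]); a=np.radians(127.2); j=np.array([np.cos(a),np.sin(a)])
for s in(1,-1): boxmax(c+s*j*.054,37.2,.012,.014,"finger")
boxmax(c,37.2,.10,.05,"body")
E
```

```text
finger [0.648 0.004 0.006] [0.003 0.004 0.004 0.005]
finger [ 0.736 -0.077  0.008] [0.003 0.003 0.004 0.005]
body [ 0.681 -0.015  0.069] [0.066 0.066 0.066 0.067]
```

Request:
{"name": "servo_tool", "arguments": {"rows": [[0.03,0.01,0.0,0,0,-0.12,1],[0.06,0.02,0.0,0,0,-0.24,1],[0.09,0.03,0.0,0,0,-0.36,1],[0.12,0.04,0.0,0,0,-0.48,1],[0.15,0.047,0.0,0,0,-0.6,1],[0.1654,0.0473,0.0,0,0,-0.72,1],[0.1654,0.0473,0.0,0,0,-0.788,1],[0.1654,0.0473,0.0,0,0,-0.788,1]]}}

```text
time_s: 9.98
ee_pos: [0.6954, -0.0358, 0.1992]
eef_rot: [-3.139, 0.006, 0.646]
force: [-0.2, 0.6, -0.8]
grip_width: 0.0938
```

```bash
python3 look.py w4 table_top:.06 ; python3 - <<'E'
from m2 import *
w=np.load("w4_w.npy")
s=rect(w,.696,-.037,.06,.056,.066,"table top")
rect(w,.696,-.037,.07,.028,.042,"table foot")
E
```

```text
10.0333 [ 0.6954 -0.0358  0.1992]
table_top [318.6 225.7] 0.57 [ 0.6957 -0.034   0.06  ]
table top 4758 mean [ 0.697  -0.0355  0.0607] rect [696.2 -36.2] [64.2 59.7] ang of first side 36.8 zmax 0.0632 zmed 0.0608
table foot 0
```

View pics/w4.png

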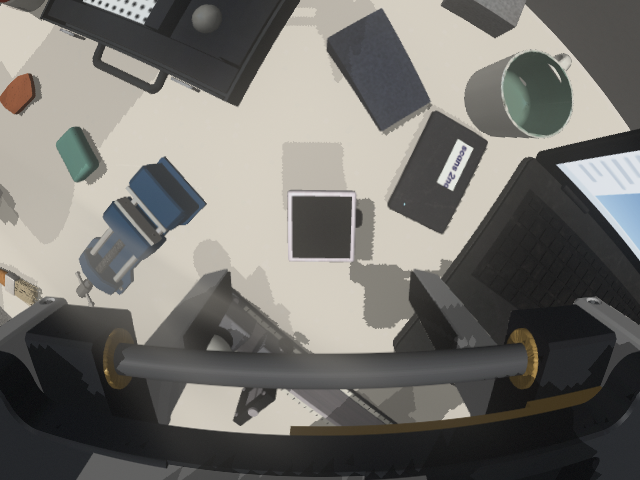

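Request:
{"name": "servo_tool", "arguments": {"rows": [[0.0006,-0.0003,-0.03,0,0,0,1],[0.0006,-0.0003,-0.06,0,0,0,1],[0.0006,-0.0003,-0.09,0,0,0,1],[0.0006,-0.0003,-0.115,0,0,0,1],[0.0006,-0.0003,-0.135,0,0,0,1],[0.0006,-0.0003,-0.148,0,0,0,1],[0.0006,-0.0003,-0.155,0,0,0,1],[0.0006,-0.0003,-0.155,0,0,0,1]]}}

```text
time_s: 10.75
ee_pos: [0.6949, -0.0365, 0.0444]
eef_rot: [-3.139, 0.006, 0.653]
force: [0.6, -0.4, 0.2]
grip_width: 0.0944
```

Request:
{"name": "servo_tool", "arguments": {"rows": [[0,0,0,0,0,0,0.0],[0,0,0,0,0,0,0.0],[0,0,0,0,0,0,0.0],[0,0,0,0,0,0,0.0],[0,0,0,0,0,0,0.0],[0,0,0,0,0,0,0.0],[0,0,0,0,0,0,0.0],[0,0,0,0,0,0,0.0]], "newtons": 30}}

```text
time_s: 11.42
ee_pos: [0.6951, -0.0365, 0.0449]
eef_rot: [-3.14, 0.006, 0.653]
force: [-0.8, 0.0, 3.6]
grip_width: 0.0597
```

Request:
{"name": "servo_tool", "arguments": {"rows": [[0,0,0.02,0,0,0,0.0],[0,0,0.05,0,0,0,0.0],[0,0,0.085,0,0,0,0.0],[-0.01,-0.01,0.12,0,0,0.1,0.0],[-0.03,-0.03,0.145,0,0,0.2,0.0],[-0.05,-0.05,0.145,0,0,0.3,0.0],[-0.07,-0.075,0.145,0,0,0.4,0.0],[-0.09,-0.1,0.145,0,0,0.5,0.0]]}}

```text
time_s: 12.08
ee_pos: [0.6039, -0.1371, 0.1897]
eef_rot: [-3.139, 0.006, 1.159]
force: [0.6, -0.4, -2.2]
grip_width: 0.0596
```

Request:
{"name": "servo_tool", "arguments": {"rows": [[-0.02,-0.02,0,0,0,0.1,0.0],[-0.04,-0.05,0,0,0,0.2,0.0],[-0.065,-0.08,0,0,0,0.27,0.0],[-0.085,-0.1,0,0,0,0.281,0.0],[-0.097,-0.106,0,0,0,0.281,0.0],[-0.097,-0.106,0,0,0,0.281,0.0],[-0.097,-0.106,0,0,0,0.281,0.0],[-0.097,-0.106,0,0,0,0.281,0.0]]}}

```text
time_s: 12.75
ee_pos: [0.5075, -0.2422, 0.1896]
eef_rot: [-3.139, 0.005, 1.44]
force: [-0.2, -0.1, -3.9]
grip_width: 0.0598
```

```bash
python3 look.py w5 lamp_center:.088 slit_center:.088 table_top:.205; python3 - <<'E'
from m3 import *; from m4 import along
w=np.load("w5_w.npy"); L=lamp(w); T=np.load("w5.npz")["t"]; print(T)
r=T[:2]-L[:2]; print("TCP along",r@[-.1362,-.9907],"cross",r@[.9907,-.1362])
a,c,q=along("w5",.19,.225,.02,L[:2]); m=(a>.15)&(a<.29); a,q=a[m],q[m]
h,e=np.histogram(a,np.arange(.15,.29,.002)); print([(round(x,3),int(k)) for x,k in zip(e,h) if k>8],np.median(q[:,2]),ctrl.get_obs()["eef_rot"])
a,c,q=along("w5",.03,.048,.012,L[:2]); m=(a>.09)&(a<.28);print("ridge resid",np.polyfit(a[m],c[m],1),m.sum())
E
```

```text
12.8 [ 0.5075 -0.2422  0.1896]
table_top [320.1 297. ] 0.98 [ 0.5083 -0.2416  0.205 ]
lamp sphere 0 [ 0.537 -0.024  0.088] rms nan
[ 0.50748965 -0.24223465  0.18960997]
TCP along 0.220224374717717 cross 0.00048765192950633515
[(np.float64(0.186), 366), (np.float64(0.188), 453), (np.float64(0.19), 391), (np.float64(0.192), 349), (np.float64(0.194), 372), (np.float64(0.196), 362), (np.float64(0.198), 352), (np.float64(0.2), 343), (np.float64(0.202), 352), (np.float64(0.204), 342), (np.float64(0.206), 343), (np.float64(0.208), 338), (np.float64(0.21), 335), (np.float64(0.212), 325), (np.float64(0.214), 324), (np.float64(0.216), 319), (np.float64(0.218), 311), (np.float64(0.22), 320), (np.float64(0.222), 312), (np.float64(0.224), 295), (np.float64(0.226), 310), (np.float64(0.228), 293), (np.float64(0.23), 300), (np.float64(0.232), 280), (np.float64(0.234), 276), (np.float64(0.236), 288), (np.float64(0.238), 280), (np.float64(0.24), 269), (np.float64(0.242), 270), (np.float64(0.244), 262), (np.float64(0.246), 251), (np.float64(0.248), 250), (np.float64(0.25), 126)] 0.20553585735906335 [-3.13894028  0.00554649  1.44077198]
ridge resid [0.00427893 0.00039862] 3494
  return _methods._mean(a, axis=axis, dtype=dtype,
  ret = ret.dtype.type(ret / rcount)
```

View pics/w5.png

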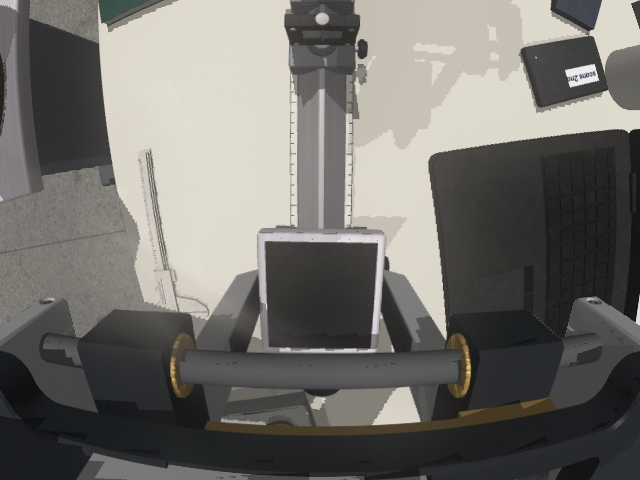

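Request:
{"name": "servo_tool", "arguments": {"rows": [[0.0008,-0.0004,-0.02,0,0,0,0.0],[0.0008,-0.0004,-0.045,0,0,0,0.0],[0.0008,-0.0004,-0.07,0,0,0,0.0],[0.0008,-0.0004,-0.09,0,0,0,0.0],[0.0008,-0.0004,-0.105,0,0,0,0.0],[0.0008,-0.0004,-0.115,0,0,0,0.0],[0.0008,-0.0004,-0.119,0,0,0,0.0],[0.0008,-0.0004,-0.119,0,0,0,0.0]]}}

```text
time_s: 13.62
ee_pos: [0.5082, -0.2424, 0.07]
eef_rot: [-3.138, 0.005, 1.441]
force: [0.1, 0.1, -2.6]
grip_width: 0.0597
```

Request:
{"name": "servo_tool", "arguments": {"rows": [[0,-0.0002,-0.002,0,0,0,0.0],[0,-0.0002,-0.004,0,0,0,0.0],[0,-0.0002,-0.006,0,0,0,0.0],[0,-0.0002,-0.006,0,0,0,0.0],[0,-0.0002,-0.006,0,0,0,0.4],[0,-0.0002,-0.006,0,0,0,0.7],[0,-0.0002,-0.006,0,0,0,0.9],[0,-0.0002,-0.006,0,0,0,0.9]]}}

```text
time_s: 14.28
ee_pos: [0.5085, -0.2427, 0.0644]
eef_rot: [-3.139, 0.005, 1.441]
force: [0.4, 0.1, 0.0]
grip_width: 0.0829
```

Request:
{"name": "servo_tool", "arguments": {"rows": [[0,0,0.02,0,0,0,0.9],[0,0,0.04,0,0,0,0.9],[0,0.02,0.07,0,0,0,1],[0,0.05,0.1,0,0,0,1],[0.01,0.08,0.13,0,0,0,1],[0.01,0.08,0.13,0,0,0,1],[0.01,0.08,0.13,0,0,0,1],[0.01,0.08,0.13,0,0,0,1]]}}

```text
time_s: 14.95
ee_pos: [0.5182, -0.1629, 0.1936]
eef_rot: [-3.138, 0.005, 1.442]
force: [0.3, -0.3, -1.0]
grip_width: 0.0938
```

```bash
python3 look.py w6 ; python3 - <<'E'
from m3 import *; from m4 import along
w=np.load("w6_w.npy"); L=lamp(w)
for nm,z0,z1,lo,hi in (("frame",.109,.118,.03,.1),("table",.0745,.083,.17,.28)):
    a,c,q=along("w6",z0,z1,.02,(.5383,-.0233)); m=(a>lo)&(a<hi); a,q=a[m],q[m]
    h,e=np.histogram(a,np.arange(lo,hi,.001)); g=[round(x,3) for x,k in zip(e,h) if k>8]; print(nm,g[:2],g[-2:],len(a),np.median(q[:,2]).round(4))
E
```

```text
15.0 [ 0.5182 -0.1629  0.1936]
lamp sphere 2523 [ 0.5383 -0.0232  0.0884] rms 0.0006
frame [np.float64(0.055), np.float64(0.056)] [np.float64(0.064), np.float64(0.065)] 824 0.1146
table [np.float64(0.188), np.float64(0.189)] [np.float64(0.25), np.float64(0.251)] 2897 0.0787
```

View pics/w6.png

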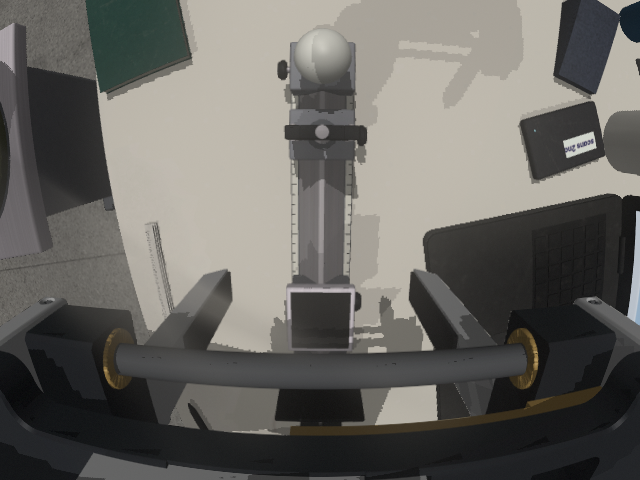

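Request:
{"name": "servo_tool", "arguments": {"rows": [[0,0.03,0.02,0,0,0.1,1],[-0.005,0.07,0.03,0,0,0.2,1],[-0.01,0.11,0.03,0,0,0.3,1],[-0.015,0.15,0.03,0,0,0.4,1],[-0.02,0.19,0.03,0,0,0.5,1],[-0.025,0.23,0.03,0,0,0.6,1],[-0.03,0.27,0.03,0,0,0.7,1],[-0.03,0.28,0.03,0,0,0.8,1]]}}

```text
time_s: 15.67
ee_pos: [0.4868, 0.1199, 0.2217]
eef_rot: [-3.135, 0.004, 2.247]
force: [0.4, -0.7, -0.7]
grip_width: 0.094
```

Request:
{"name": "servo_tool", "arguments": {"rows": [[-0.005,0.04,0,0,0,0.1,1],[-0.01,0.08,0,0,0,0.2,1],[-0.015,0.12,0,0,0,0.3,1],[-0.02,0.16,0,0,0,0.4,1],[-0.025,0.2,0,0,0,0.52,1],[-0.03,0.23,0,0,0,0.64,1],[-0.035,0.245,0,0,0,0.75,1],[-0.035,0.245,0,0,0,0.75,1]]}}

```text
time_s: 16.33
ee_pos: [0.451, 0.3665, 0.2195]
eef_rot: [-3.133, 0.001, 3.005]
force: [-0.2, -0.9, -0.5]
grip_width: 0.0941
```

```bash
python3 look.py w7 lens_center:.07 sherd_center:.008; python3 - <<'E'
from m2 import *
w=np.load("w7_w.npy")
for z in (.09,.0935): rect(w,.448,.366,.05,z,.1,"lens top")
rect(w,.448,.366,.06,.028,.042,"lens foot")
rect(w,.60,.37,.06,.0035,.03,"sherd")
print(ctrl.get_obs()["qpos"], ctrl.get_obs()["eef_rot"])
d=np.load("w7.npz"); cv2.imwrite("pics/w7c.png",cv2.resize(d["im"][140:340,200:440,::-1],None,fx=3.3,fy=3,interpolation=cv2.INTER_CUBIC))
E
```

```text
16.3833 [0.451  0.3665 0.2195]
lens_center [317.2 222.4] 0.85 [0.4489 0.363  0.07  ]
sherd_center [340.2 331.6] 0.79 [0.5963 0.3692 0.008 ]
lens top 1668 mean [0.4475 0.366  0.0956] rect [448.1 365.7] [52.  39.6] ang of first side 78.9 zmax 0.1 zmed 0.0962
lens top 1411 mean [0.4479 0.366  0.0964] rect [448.6 365.7] [52.  21.9] ang of first side 80.0 zmax 0.1 zmed 0.0964
lens foot 429 mean [0.4308 0.3694 0.036 ] rect [434.8 368.5] [55.7 17.4] ang of first side 79.4 zmax 0.0386 zmed 0.0363
sherd 1381 mean [0.5973 0.3688 0.0107] rect [598.  370.5] [45.4 59.4] ang of first side 61.7 zmax 0.0185 zmed 0.0102
[ 0.61726861  0.35930036  1.40689964 -0.0072568   1.37881944 -0.80375629] [-3.13408574e+00  2.46967503e-03  2.99322731e+00]
```

View pics/w7.png

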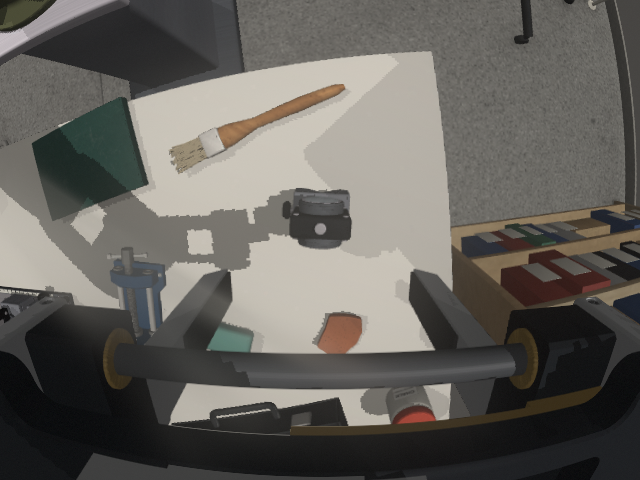

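View pics/w7c.png

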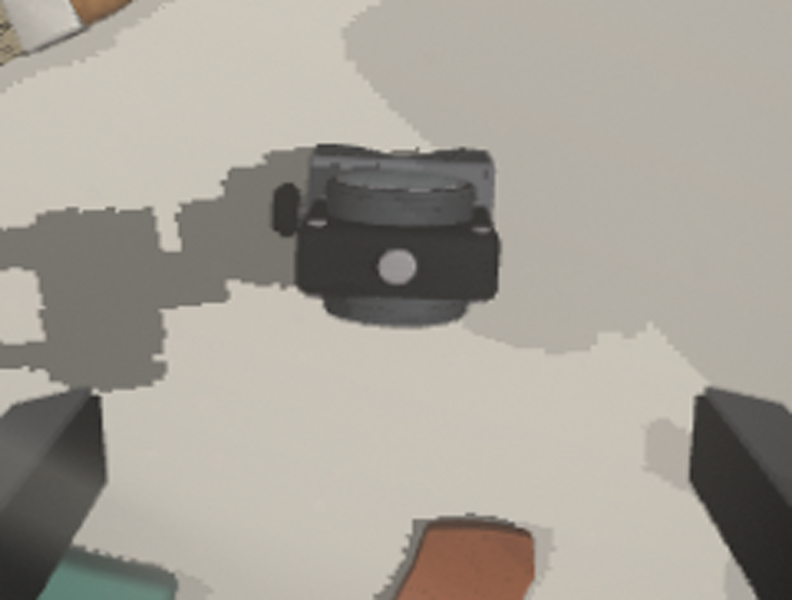

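Request:
{"name": "servo_tool", "arguments": {"rows": [[-0.002,-0.001,-0.03,0.0074,-0.0011,-0.031,1],[-0.002,-0.001,-0.06,0.0074,-0.0011,-0.031,1],[-0.002,-0.001,-0.08,0.0074,-0.0011,-0.031,1],[-0.002,-0.001,-0.1,0.0074,-0.0011,-0.031,1],[-0.002,-0.001,-0.1,0.0074,-0.0011,-0.031,1],[-0.002,-0.001,-0.1,0.0074,-0.0011,-0.031,1],[-0.002,-0.001,-0.1,0.0074,-0.0011,-0.031,1],[-0.002,-0.001,-0.1,0.0074,-0.0011,-0.031,1]]}}

```text
time_s: 17.15
ee_pos: [0.4511, 0.3625, 0.1223]
eef_rot: [3.14, 0.004, 2.961]
force: [-0.6, -0.1, 0.0]
grip_width: 0.094
```

Request:
{"name": "servo_tool", "arguments": {"rows": [[-0.0025,0.0032,-0.01,0,0,0,1],[-0.0025,0.0032,-0.03,0,0,0,1],[-0.0025,0.0032,-0.05,0,0,0,1],[-0.0025,0.0032,-0.066,0,0,0,1],[-0.0025,0.0032,-0.066,0,0,0,1],[-0.0025,0.0032,-0.066,0,0,0,1],[-0.0025,0.0032,-0.066,0,0,0,-0.2],[-0.0025,0.0032,-0.066,0,0,0,-0.2]]}}

```text
time_s: 17.82
ee_pos: [0.4491, 0.3662, 0.0576]
eef_rot: [3.138, 0.005, 2.961]
force: [0.4, -0.5, 0.7]
grip_width: 0.084
```

Request:
{"name": "servo_tool", "arguments": {"rows": [[0,0,0,0,0,0,-0.2],[0,0,0,0,0,0,-0.2],[0,0,0,0,0,0,-0.2],[0,0,0,0,0,0,-0.2],[0,0,0,0,0,0,-0.2],[0,0,0,0,0,0,-0.2],[0,0,0,0,0,0,-0.2],[0,0,0,0,0,0,-0.2]]}}

```text
time_s: 18.48
ee_pos: [0.4492, 0.3662, 0.0577]
eef_rot: [3.138, 0.006, 2.961]
force: [-0.5, -0.4, 2.6]
grip_width: 0.0518
```

Request:
{"name": "servo_tool", "arguments": {"rows": [[0,0,0.02,0,0,0,-0.2],[0,0,0.05,0,0,0,-0.2],[0,0,0.085,0,0,0,-0.2],[0.0,-0.02,0.12,0,0,-0.1,-0.2],[0.0,-0.05,0.145,0,0,-0.2,-0.2],[0.01,-0.09,0.157,0,0,-0.3,-0.2],[0.02,-0.13,0.157,0,0,-0.4,-0.2],[0.03,-0.17,0.157,0,0,-0.5,-0.2]]}}

```text
time_s: 19.15
ee_pos: [0.4791, 0.195, 0.2154]
eef_rot: [3.137, 0.006, 2.457]
force: [1.9, -0.6, -2.5]
grip_width: 0.0517
```

Request:
{"name": "servo_tool", "arguments": {"rows": [[0.005,-0.04,0,0,0,-0.11,-0.2],[0.01,-0.08,0,0,0,-0.22,-0.2],[0.015,-0.12,0,0,0,-0.33,-0.2],[0.02,-0.16,0,0,0,-0.44,-0.2],[0.025,-0.2,0,0,0,-0.55,-0.2],[0.03,-0.235,0,0,0,-0.66,-0.2],[0.035,-0.265,0,0,0,-0.77,-0.2],[0.035,-0.285,0,0,0,-0.85,-0.2]]}}

```text
time_s: 19.82
ee_pos: [0.514, -0.0927, 0.2148]
eef_rot: [3.138, 0.006, 1.599]
force: [0.0, 0.4, -2.8]
grip_width: 0.0518
```

Request:
{"name": "servo_tool", "arguments": {"rows": [[0.005,-0.03,0,0.006,0.003,-0.08,-0.2],[0.005,-0.055,0,0.006,0.003,-0.14,-0.2],[0.0052,-0.0698,0,0.006,0.003,-0.163,-0.2],[0.0052,-0.0698,0,0.006,0.003,-0.163,-0.2],[0.0052,-0.0698,0,0.006,0.003,-0.163,-0.2],[0.0052,-0.0698,0,0.006,0.003,-0.163,-0.2],[0.0052,-0.0698,0,0.006,0.003,-0.163,-0.2],[0.0052,-0.0698,0,0.006,0.003,-0.163,-0.2]]}}

```text
time_s: 20.48
ee_pos: [0.5193, -0.1616, 0.2149]
eef_rot: [3.141, 0.0, 1.438]
force: [0.0, 0.2, -2.4]
grip_width: 0.0519
```

```bash
python3 look.py w8; python3 - <<'E'
from h import *; from m4 import along
T=np.load("w8.npz")["t"]; L=np.array([.5383,-.0233])
r=T[:2]-L; print("TCP along",r@[-.1362,-.9907],"cross",r@[.9907,-.1362],ctrl.get_obs()["eef_rot"])
for z0,z1,half in((.250,.260,.018),(.185,.2,.03)):
    a,c,q=along("w8",z0,z1,half,L); m=(a>.1)&(a<.18); a,q=a[m],q[m]
    h,e=np.histogram(a,np.arange(.1,.18,.001)); print([(round(x,3),int(k)) for x,k in zip(e,h) if k>8],np.median(q[:,2]))
E
```

```text
20.5333 [ 0.5193 -0.1616  0.2149]
TCP along 0.13961204184593365 cross 4.1151376778774534e-05 [3.14133127e+00 3.16456468e-04 1.43766112e+00]
[(np.float64(0.127), 9), (np.float64(0.128), 277), (np.float64(0.129), 269), (np.float64(0.13), 212), (np.float64(0.131), 210), (np.float64(0.132), 189), (np.float64(0.133), 200), (np.float64(0.134), 215), (np.float64(0.135), 195), (np.float64(0.136), 186), (np.float64(0.137), 166), (np.float64(0.138), 204), (np.float64(0.139), 158), (np.float64(0.14), 184), (np.float64(0.141), 160), (np.float64(0.142), 138), (np.float64(0.143), 146), (np.float64(0.144), 175), (np.float64(0.145), 147), (np.float64(0.146), 115), (np.float64(0.147), 77)] 0.253701470647525
[(np.float64(0.115), 144), (np.float64(0.116), 321), (np.float64(0.117), 181), (np.float64(0.118), 169), (np.float64(0.119), 163), (np.float64(0.12), 175), (np.float64(0.121), 172), (np.float64(0.122), 114), (np.float64(0.123), 85), (np.float64(0.124), 70), (np.float64(0.125), 54), (np.float64(0.126), 35), (np.float64(0.127), 34), (np.float64(0.128), 21), (np.float64(0.129), 19), (np.float64(0.13), 18), (np.float64(0.131), 18), (np.float64(0.132), 12)] 0.1935588660306917
```

View pics/w8.png

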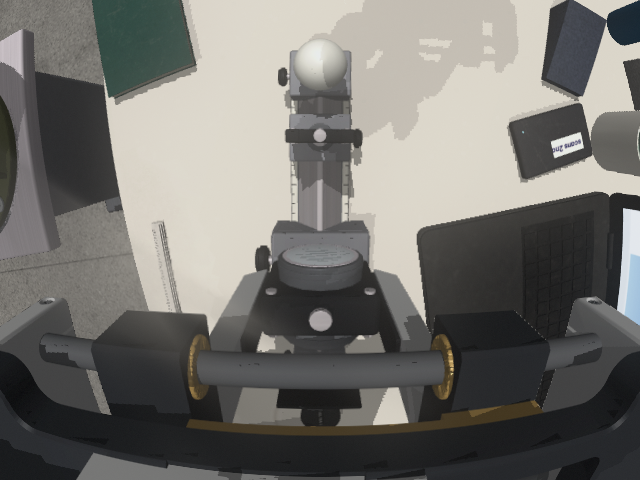

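Request:
{"name": "servo_tool", "arguments": {"rows": [[-0.0003,-0.0018,-0.02,0,0,0,-0.2],[-0.0003,-0.0018,-0.045,0,0,0,-0.2],[-0.0003,-0.0018,-0.07,0,0,0,-0.2],[-0.0003,-0.0018,-0.095,0,0,0,-0.2],[-0.0003,-0.0018,-0.115,0,0,0,-0.2],[-0.0003,-0.0018,-0.127,0,0,0,-0.2],[-0.0003,-0.0018,-0.133,0,0,0,-0.2],[-0.0003,-0.0018,-0.133,0,0,0,-0.2]]}}

```text
time_s: 21.2
ee_pos: [0.5189, -0.1632, 0.0813]
eef_rot: [-3.141, 0.0, 1.438]
force: [-1.1, -0.4, -2.1]
grip_width: 0.0521
```

Request:
{"name": "servo_tool", "arguments": {"rows": [[0,-0.0002,-0.002,0,0,0,-0.2],[0,-0.0002,-0.004,0,0,0,-0.2],[0,-0.0002,-0.0045,0,0,0,-0.2],[0,-0.0002,-0.0045,0,0,0,-0.2],[0,-0.0002,-0.0045,0,0,0,0.3],[0,-0.0002,-0.0045,0,0,0,0.6],[0,-0.0002,-0.0045,0,0,0,0.8],[0,-0.0002,-0.0045,0,0,0,0.8]]}}

```text
time_s: 21.87
ee_pos: [0.519, -0.1635, 0.0771]
eef_rot: [-3.141, 0.0, 1.438]
force: [0.2, 0.1, -0.5]
grip_width: 0.0752
```

Request:
{"name": "servo_tool", "arguments": {"rows": [[0,0,0.02,0,0,0,0.8],[0,0,0.04,0,0,0,0.8],[0,0,0.07,0,0,0,1],[0,0,0.1,0,0,0,1],[0,0,0.13,0,0,0,1],[0,0,0.14,0,0,0,1],[0,0,0.14,0,0,0,1],[0,0,0.14,0,0,0,1]]}}

```text
time_s: 22.53
ee_pos: [0.5189, -0.1634, 0.2163]
eef_rot: [-3.141, 0.0, 1.438]
force: [0.0, -0.1, -0.2]
grip_width: 0.0945
```

```bash
python3 look.py w9 ; cat > chk.py <<'E'
import sys
from m3 import *; from m4 import along
n=sys.argv[1]
w=np.load(n+"_w.npy"); L=lamp(w)
for nm,z0,z1,lo,hi in (("slit",.1105,.118,.03,.1),("slit foot",.05,.058,.03,.1),("lens top",.111,.118,.1,.18),("lens foot",.050,.058,.1,.18),("table",.0745,.083,.17,.28)):
    a,c,q=along(n,z0,z1,.03,(.5383,-.0233)); m=(a>lo)&(a<hi); a,q,c=a[m],q[m],c[m]
    if len(a)<20: print(nm,len(a)); continue
    h,e=np.histogram(a,np.arange(lo,hi,.001)); g=[round(x,3) for x,k in zip(e,h) if k>8]; print(nm,g[:2],g[-2:],len(a),"z",np.median(q[:,2]).round(4),"cross",np.percentile(c,[1,99]).round(4))
    if nm in("table","slit"):
        r=cv2.minAreaRect((q[:,:2]*1000).astype(np.float32)); print("   rect",r, "along",(np.array(r[0])/1000-[.5383,-.0233])@[-.1362,-.9907])
E
python3 chk.py w9
```

```text
22.5833 [ 0.5189 -0.1634  0.2163]
lamp sphere 2154 [ 0.5383 -0.0232  0.0885] rms 0.0006
slit [np.float64(0.055), np.float64(0.056)] [np.float64(0.063), np.float64(0.064)] 874 z 0.1147 cross [-0.0255  0.0255]
   rect ((530.3948974609375, -83.20939636230469), (11.570474624633789, 51.804542541503906), 82.36703491210938) along 0.06042891394195557
slit foot [np.float64(0.038), np.float64(0.039)] [np.float64(0.08), np.float64(0.081)] 1747 z 0.0545 cross [-0.0274  0.0273]
lens top [np.float64(0.129), np.float64(0.13)] [np.float64(0.149), np.float64(0.15)] 1607 z 0.1144 cross [-0.0254  0.0248]
lens foot [np.float64(0.118), np.float64(0.119)] [np.float64(0.13), np.float64(0.131)] 449 z 0.0544 cross [-0.0279  0.0274]
table [np.float64(0.188), np.float64(0.189)] [np.float64(0.251), np.float64(0.252)] 3900 z 0.0787 cross [-0.0292  0.029 ]
   rect ((508.2905578613281, -241.9315185546875), (64.91476440429688, 59.84661865234375), 82.6874008178711) along 0.220685531451416
```

View pics/w9.png

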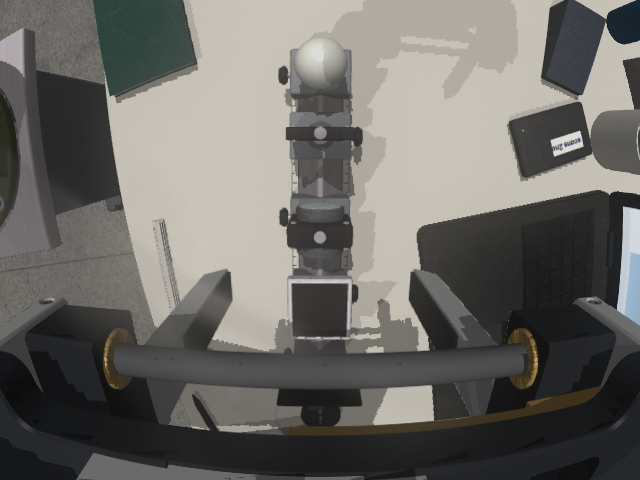

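Request:
{"name": "servo_tool", "arguments": {"rows": [[0.005,0.04,0,0,0,0.08,1],[0.01,0.08,0,0,0,0.16,1],[0.015,0.12,0,0,0,0.24,1],[0.02,0.16,0,0,0,0.32,1],[0.025,0.2,0,0,0,0.4,1],[0.03,0.24,0,0,0,0.5,1],[0.035,0.28,0,0,0,0.6,1],[0.04,0.3,0,0,0,0.7,1]]}}

```text
time_s: 23.25
ee_pos: [0.5577, 0.1405, 0.2133]
eef_rot: [-3.137, -0.002, 2.145]
force: [-0.1, -0.0, 0.1]
grip_width: 0.0938
```

Request:
{"name": "servo_tool", "arguments": {"rows": [[0.005,0.04,0,0,0,0.1,1],[0.01,0.08,0,0,0,0.2,1],[0.015,0.12,0,0,0,0.3,1],[0.025,0.16,-0.02,0,0,0.4,1],[0.035,0.2,-0.03,0,0,0.5,1],[0.041,0.233,-0.036,0,0,0.512,1],[0.041,0.233,-0.036,0,0,0.512,1],[0.041,0.233,-0.036,0,0,0.512,1]]}}

```text
time_s: 23.92
ee_pos: [0.5975, 0.3746, 0.1731]
eef_rot: [-3.132, -0.005, 2.659]
force: [-0.4, 0.6, 0.7]
grip_width: 0.0938
```

```bash
python3 look.py w10 sherd_center:.008 putty_center:.011; python3 - <<'E'
from m2 import *
w=np.load("w10_w.npy"); d=np.load("w10.npz"); im=d["im"]
rect(w,.60,.37,.06,.003,.03,"sherd")
print(ctrl.get_obs()["qpos"].round(3), ctrl.get_obs()["eef_rot"])
hsv=cv2.cvtColor(im,cv2.COLOR_RGB2HSV); m=(hsv[...,1]>85)&(hsv[...,0]<18)&(np.hypot(w[...,0]-.6,w[...,1]-.37)<.06)&(w[...,2]>.002)
q=w[m]; r=cv2.minAreaRect((q[:,:2]*1000).astype(np.float32)); print("color",len(q),r)
# raster map in sherd frame, x dir 62deg
best=None
for ang in range(50,76,2):
    a=np.radians(ang); x=(q[:,:2]-[.598,.370])@[np.cos(a),np.sin(a)]; y=(q[:,:2]-[.598,.370])@[-np.sin(a),np.cos(a)]
    print(ang,"x",np.percentile(x,[.3,99.7]).round(4),np.ptp(np.percentile(x,[.3,99.7])).round(4),"y",np.ptp(np.percentile(y,[.3,99.7])).round(4))
a=np.radians(62); x=(q[:,:2]-[.598,.370])@[np.cos(a),np.sin(a)]; y=(q[:,:2]-[.598,.370])@[-np.sin(a),np.cos(a)]
for y0 in np.arange(-.032,.032,.004):
    k=(y>=y0)&(y<y0+.004)
    if k.sum()>5: print(round(y0+.002,3),x[k].min().round(4),x[k].max().round(4),"w",np.ptp(x[k]).round(4),"zmin/max",q[k,2].min().round(4),q[k,2].max().round(4), "z mid",np.median(q[k&(abs(x)<.006),2]).round(4))
cv2.imwrite("pics/w10c.png",cv2.resize(im[160:310,220:420,::-1],None,fx=4,fy=4,interpolation=cv2.INTER_CUBIC))
E
```

```text
23.9667 [0.5975 0.3746 0.1731]
sherd_center [317.  223.2] 0.67 [0.5968 0.3704 0.008 ]
putty_center [195.6 278.3] 0.94 [0.5892 0.234  0.011 ]
sherd 2408 mean [0.5986 0.3696 0.0108] rect [593.  365.7] [57.4 75.2] ang of first side 56.0 zmax 0.0191 zmed 0.0102
[ 5.050e-01  6.840e-01  1.025e+00 -1.000e-03  1.438e+00 -5.800e-01] [-3.13614851e+00 -2.11749582e-03  2.65603871e+00]
color 2368 ((600.6389770507812, 374.6994323730469), (98.42049407958984, 59.2079963684082), 64.06952667236328)
50 x [-0.0232  0.0447] 0.068 y 0.0599
52 x [-0.0229  0.046 ] 0.0689 y 0.0596
54 x [-0.0226  0.0472] 0.0697 y 0.0594
56 x [-0.0222  0.0483] 0.0705 y 0.0591
58 x [-0.0218  0.0494] 0.0712 y 0.0588
60 x [-0.0214  0.0504] 0.0718 y 0.0583
62 x [-0.0211  0.0514] 0.0725 y 0.0578
64 x [-0.0218  0.0523] 0.0741 y 0.0574
66 x [-0.0225  0.0531] 0.0756 y 0.0571
68 x [-0.0231  0.0536] 0.0768 y 0.0567
70 x [-0.0238  0.0537] 0.0775 y 0.0561
72 x [-0.0243  0.0538] 0.0781 y 0.056
74 x [-0.0249  0.0538] 0.0787 y 0.0559
-0.03 -0.0086 0.0096 w 0.0182 zmin/max 0.0115 0.0149 z mid 0.0139
-0.026 -0.0201 0.0124 w 0.0325 zmin/max 0.0
[... 240 characters left out ...]
208 w 0.0412 zmin/max 0.0066 0.0112 z mid 0.009
-0.006 -0.0203 0.0217 w 0.042 zmin/max 0.0071 0.0104 z mid 0.0087
-0.002 -0.0193 0.0216 w 0.0409 zmin/max 0.0067 0.011 z mid 0.0089
0.002 -0.0203 0.0215 w 0.0418 zmin/max 0.0067 0.0107 z mid 0.0089
0.006 -0.0202 0.0214 w 0.0416 zmin/max 0.0066 0.0116 z mid 0.0094
0.01 -0.0211 0.0536 w 0.0747 zmin/max 0.0077 0.2835 z mid 0.0103
0.014 -0.021 0.0204 w 0.0414 zmin/max 0.0085 0.0137 z mid 0.0114
0.018 -0.0446 0.054 w 0.0985 zmin/max 0.0098 0.2991 z mid 0.0126
0.022 -0.0161 0.0528 w 0.0689 zmin/max 0.0091 0.3006 z mid 0.0145
0.026 -0.0423 0.0528 w 0.0951 zmin/max 0.0119 0.3035 z mid 0.016
0.03 0.0034 0.0524 w 0.049 zmin/max 0.0158 0.2786 z mid 0.0167
```

View pics/w10c.png

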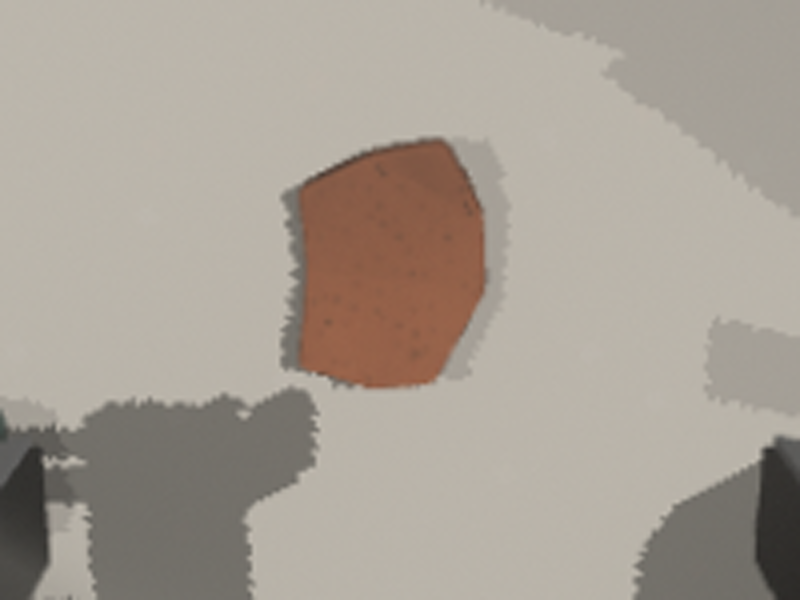

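View pics/w10.png

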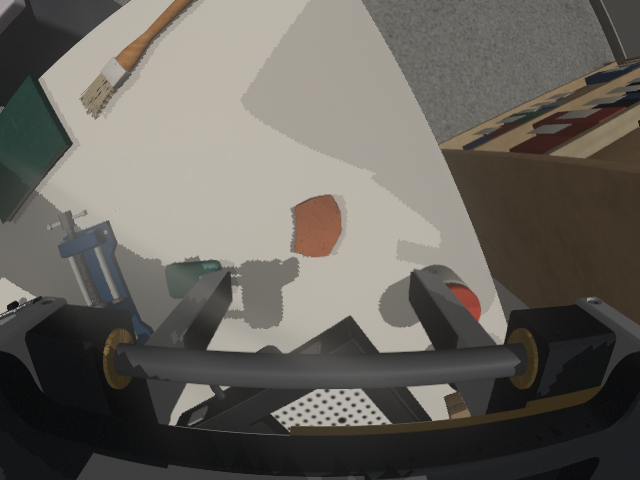

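```bash
python3 - <<'E'
from h import *
w=np.load("top0.npy").reshape(-1,3)
c=np.array([.5974,.3710]); d=w[:,:2]-c; a=np.radians(62); x=d@[np.cos(a),np.sin(a)]; y=d@[-np.sin(a),np.cos(a)]
for nm,hx,hy,zz in(("body",.10,.05,.03),("body+",.12,.07,.03),("fing",.07,.012,.02)):
    m=(abs(x)<hx)&(abs(y)<hy); z=w[m]; k=z[z[:,2]>zz]; print(nm,z[:,2].max(), k[:8].round(3).tolist())
E
```

```text
body 0.03518720156376896 [[0.687, 0.434, 0.035]]
body+ 0.074333264797881 [[0.712, 0.444, 0.072], [0.714, 0.444, 0.066], [0.714, 0.44, 0.068], [0.709, 0.446, 0.072], [0.71, 0.445, 0.069], [0.711, 0.443, 0.068], [0.711, 0.44, 0.068], [0.711, 0.438, 0.066]]
fing 0.015031376275299687 []
```

Request:
{"name": "servo_tool", "arguments": {"rows": [[0.0,-0.003,-0.02,0,0,0,0.6],[0.0,-0.0034,-0.045,0,0,0,0.6],[0.0,-0.0034,-0.07,0,0,0,0.6],[0.0,-0.0034,-0.095,0,0,0,0.6],[0.0,-0.0034,-0.12,0,0,0,0.6],[0.0,-0.0034,-0.135,0,0,0,0.6],[0.0,-0.0034,-0.14,0,0,0,0.6],[0.0,-0.0034,-0.14,0,0,0,0.6]]}}

```text
time_s: 24.73
ee_pos: [0.5987, 0.3682, 0.0366]
eef_rot: [-3.135, -0.003, 2.655]
force: [-0.1, 0.0, -0.2]
grip_width: 0.0751
```

Request:
{"name": "servo_tool", "arguments": {"rows": [[-0.0013,0.0028,-0.005,0.0044,-0.0058,0,0.6],[-0.0013,0.0028,-0.01,0.0044,-0.0058,0,0.6],[-0.0013,0.0028,-0.016,0.0044,-0.0058,0,0.6],[-0.0013,0.0028,-0.022,0.0044,-0.0058,0,0.6],[-0.0013,0.0028,-0.027,0.0044,-0.0058,0,0.6],[-0.0013,0.0028,-0.03,0.0044,-0.0058,0,0.6],[-0.0013,0.0028,-0.03,0.0044,-0.0058,0,0.6],[-0.0013,0.0028,-0.03,0.0044,-0.0058,0,0.6]]}}

```text
time_s: 25.4
ee_pos: [0.5974, 0.3709, 0.0065]
eef_rot: [3.141, 0.0, 2.655]
force: [-0.3, 0.7, 0.1]
grip_width: 0.0752
```

Request:
{"name": "servo_tool", "arguments": {"rows": [[0,0.0001,-0.002,0,0,0,0.6],[0,0.0001,-0.0037,0,0,0,0.6],[0,0.0001,-0.0037,0,0,0,0.6],[0,0.0001,-0.0037,0,0,0,-0.4],[0,0.0001,-0.0037,0,0,0,-0.4],[0,0.0001,-0.0037,0,0,0,-0.4],[0,0.0001,-0.0037,0,0,0,-0.4],[0,0.0001,-0.0037,0,0,0,-0.4]], "newtons": 15}}

```text
time_s: 26.07
ee_pos: [0.5974, 0.3711, 0.0029]
eef_rot: [3.141, 0.0, 2.655]
force: [-0.4, -0.3, 0.9]
grip_width: 0.0455
```

Request:
{"name": "servo_tool", "arguments": {"rows": [[0,0,0,0,0,0,-0.4],[0,0,0,0,0,0,-0.4],[0,0,0,0,0,0,-0.4],[0,0,0.004,0,0,0,-0.4],[0,0,0.01,0,0,0,-0.4],[0,0,0.018,0,0,0,-0.4],[0,0,0.03,0,0,0,-0.4],[0,0,0.03,0,0,0,-0.4]]}}

```text
time_s: 26.73
ee_pos: [0.5986, 0.3718, 0.0365]
eef_rot: [3.138, 0.003, 2.655]
force: [0.5, -0.4, -0.0]
grip_width: 0.0437
```

```bash
python3 look.py w11 sherd_center:.04; python3 - <<'E'
from h import *
d=np.load("w11.npz"); cv2.imwrite("pics/w11c.png",cv2.resize(d["im"][160:310,220:420,::-1],None,fx=4,fy=4,interpolation=cv2.INTER_CUBIC))
p=cams.camera("side"); c=proj(p,[.598,.371,.04]).astype(int); print(c)
cv2.imwrite("pics/s11.png",cv2.resize(p["image"][c[1]-60:c[1]+60,c[0]-80:c[0]+80,::-1],None,fx=5,fy=5,interpolation=cv2.INTER_CUBIC))
print(ctrl.get_obs()["grip_width"],ctrl.get_obs()["force"])
E
```

```text
26.7833 [0.5986 0.3718 0.0365]
sherd_center [321.3 291.8] 0.55 [0.6011 0.3716 0.04  ]
[248 343]
0.04399044791487585 [ 0.54510929 -0.14973777 -0.71940594]
```

View pics/w11c.png

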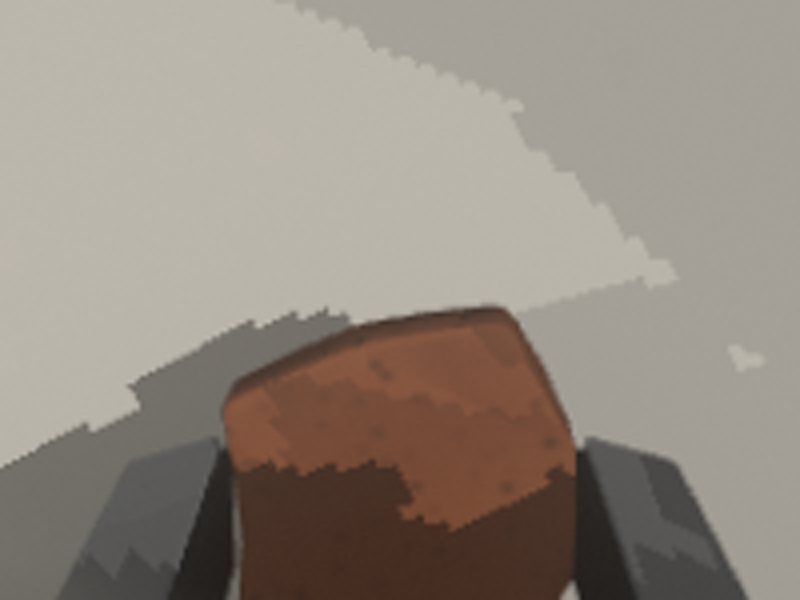

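View pics/s11.png

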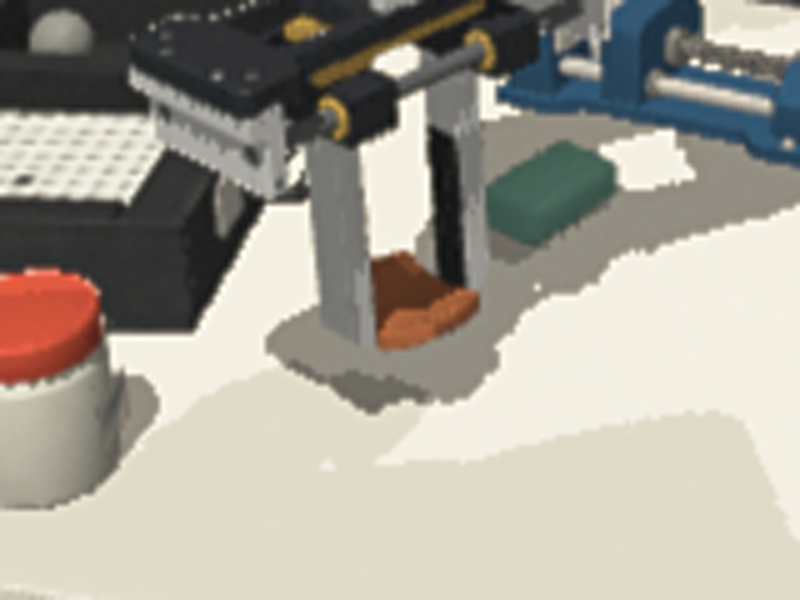

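Request:
{"name": "servo_tool", "arguments": {"rows": [[0,0,0.02,0,0,0,-0.4],[0,0,0.05,0,0,0,-0.4],[0,0,0.085,0,0,0,-0.4],[-0.01,-0.02,0.12,0,0,-0.05,-0.4],[-0.015,-0.05,0.15,0,0,-0.1,-0.4],[-0.02,-0.085,0.165,0,0,-0.2,-0.4],[-0.025,-0.12,0.165,0,0,-0.3,-0.4],[-0.03,-0.155,0.165,0,0,-0.4,-0.4]]}}

```text
time_s: 27.55
ee_pos: [0.5671, 0.2148, 0.199]
eef_rot: [3.14, 0.001, 2.251]
force: [-0.1, 1.2, -0.6]
grip_width: 0.0436
```

Request:
{"name": "servo_tool", "arguments": {"rows": [[-0.005,-0.035,0,0,0,-0.1,-0.4],[-0.01,-0.07,0,0,0,-0.2,-0.4],[-0.015,-0.105,0,0,0,-0.3,-0.4],[-0.02,-0.14,0,0,0,-0.4,-0.4],[-0.025,-0.175,0,0,0,-0.5,-0.4],[-0.03,-0.21,0,0,0,-0.6,-0.4],[-0.035,-0.24,0,0,0,-0.7,-0.4],[-0.04,-0.265,0,0,0,-0.75,-0.4]]}}

```text
time_s: 28.22
ee_pos: [0.5264, -0.0523, 0.1986]
eef_rot: [3.14, 0.001, 1.494]
force: [0.4, 0.6, -0.9]
grip_width: 0.0438
```

Request:
{"name": "servo_tool", "arguments": {"rows": [[-0.004,-0.035,0,0,0,-0.03,-0.4],[-0.008,-0.075,0,0,0,-0.056,-0.4],[-0.011,-0.11,0,0,0,-0.056,-0.4],[-0.014,-0.145,0,0,0,-0.056,-0.4],[-0.016,-0.17,0,0,0,-0.056,-0.4],[-0.0178,-0.185,0,0,0,-0.056,-0.4],[-0.0178,-0.1875,0,0,0,-0.056,-0.4],[-0.0178,-0.1875,0,0,0,-0.056,-0.4]]}}

```text
time_s: 28.88
ee_pos: [0.5083, -0.2402, 0.1981]
eef_rot: [3.141, 0.001, 1.437]
force: [0.7, 0.1, -0.1]
grip_width: 0.0443
```

```bash
python3 look.py w12 sherd_center:.2; python3 - <<'E'
from m2 import *
from m4 import along
w=np.load("w12_w.npy"); d=np.load("w12.npz"); im=d["im"]; L=np.array([.5383,-.0233])
r=d["t"][:2]-L; print("TCP along",r@[-.1362,-.9907],"cross",r@[.9907,-.1362],ctrl.get_obs()["eef_rot"])
hsv=cv2.cvtColor(im,cv2.COLOR_RGB2HSV); m=(hsv[...,1]>85)&(hsv[...,0]<18)&(w[...,2]>.185)&(w[...,2]<.23)&(np.hypot(w[...,0]-.5086,w[...,1]+.24)<.05)
q=w[m]; a=(q[:,:2]-L)@[-.1362,-.9907]; c=(q[:,:2]-L)@[.9907,-.1362]
print(len(q),"along",np.percentile(a,[.5,99.5]),"cross",np.percentile(c,[.5,99.5]),"z",np.percentile(q[:,2],[1,50,99]))
for a0 in np.arange(.18,.26,.004):
    k=(a>=a0)&(a<a0+.004)
    if k.sum()>5: print(round(a0+.002,3),k.sum(),c[k].min().round(4),c[k].max().round(4),"zmed",np.median(q[k,2]).round(4))
E
```

```text
28.9333 [ 0.5083 -0.2402  0.1981]
TCP along 0.2189246401068828 cross -0.0001703797641619889 [3.14063673e+00 8.71979089e-04 1.43856308e+00]
8020 along [0.19025133 0.2482771 ] cross [-0.02074469  0.021697  ] z [0.20292283 0.20560773 0.21274554]
0.19 192 -0.0015 0.0141 zmed 0.2114
0.194 422 -0.0108 0.0159 zmed 0.2112
0.198 520 -0.018 0.0182 zmed 0.2092
0.202 594 -0.0211 0.0197 zmed 0.2078
0.206 602 -0.0211 0.0211 zmed 0.2065
0.21 609 -0.021 0.0218 zmed 0.2055
0.214 580 -0.0208 0.0222 zmed 0.2047
0.218 583 -0.0199 0.0223 zmed 0.2044
0.222 588 -0.02 0.0225 zmed 0.204
0.226 613 -0.0201 0.0227 zmed 0.2041
0.23 593 -0.0203 0.0216 zmed 0.2045
0.234 543 -0.0209 0.0193 zmed 0.205
0.238 577 -0.0214 0.0174 zmed 0.2059
0.242 534 -0.0215 0.0146 zmed 0.2074
0.246 414 -0.0203 0.0132 zmed 0.2085
0.25 56 -0.0078 0.0105 zmed 0.2089
```

View pics/w12.png

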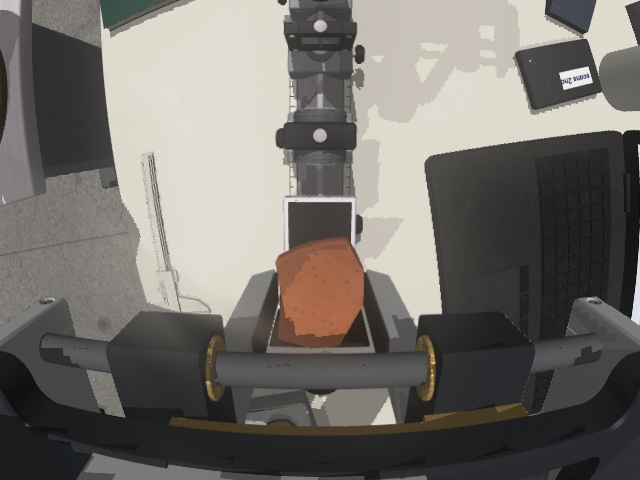

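Request:
{"name": "servo_tool", "arguments": {"rows": [[0,0,-0.02,0,0,0,-0.4],[0,0,-0.04,0,0,0,-0.4],[0,0,-0.06,0,0,0,-0.4],[0,0,-0.08,0,0,0,-0.4],[0,0,-0.095,0,0,0,-0.4],[0,0,-0.105,0,0,0,-0.4],[0,0,-0.108,0,0,0,-0.4],[0,0,-0.108,0,0,0,-0.4]]}}

```text
time_s: 29.65
ee_pos: [0.5088, -0.2382, 0.0902]
eef_rot: [3.141, 0.001, 1.439]
force: [-0.9, -0.2, 0.4]
grip_width: 0.044
```

Request:
{"name": "servo_tool", "arguments": {"rows": [[-0.0004,-0.001,-0.002,0,0,0,-0.4],[-0.0004,-0.002,-0.004,0,0,0,-0.4],[-0.0004,-0.002,-0.006,0,0,0,-0.4],[-0.0004,-0.002,-0.008,0,0,0,-0.4],[-0.0004,-0.002,-0.0088,0,0,0,-0.4],[-0.0004,-0.002,-0.0088,0,0,0,-0.4],[-0.0004,-0.002,-0.0088,0,0,0,-0.4],[-0.0004,-0.002,-0.0088,0,0,0,-0.4]]}}

```text
time_s: 30.32
ee_pos: [0.5084, -0.2403, 0.0815]
eef_rot: [3.141, 0.001, 1.439]
force: [0.8, -0.2, -0.2]
grip_width: 0.044
```

Position holds, with no contact yet. I release slowly and lift straight up.

Request:
{"name": "servo_tool", "arguments": {"rows": [[0,0,-0.0005,0,0,0,0.0],[0,0,-0.0005,0,0,0,0.1],[0,0,-0.0005,0,0,0,0.2],[0,0,-0.0005,0,0,0,0.3],[0,0,-0.0005,0,0,0,0.4],[0,0,-0.0005,0,0,0,0.5],[0,0,-0.0005,0,0,0,0.5],[0,0,-0.0005,0,0,0,0.5]]}}

```text
time_s: 30.98
ee_pos: [0.5084, -0.2402, 0.081]
eef_rot: [3.141, 0.001, 1.439]
force: [0.2, 0.3, 0.1]
grip_width: 0.0705
```

Request:
{"name": "servo_tool", "arguments": {"rows": [[0,0,0.01,0,0,0,0.6],[0,0,0.025,0,0,0,0.7],[0,0,0.045,0,0,0,0.7],[0,0,0.07,0,0,0,0.7],[0,0,0.1,0,0,0,0.7],[0,0.03,0.12,0,0,0,1],[0,0.05,0.13,0,0,0,1],[0,0.05,0.13,0,0,0,1]]}}

```text
time_s: 31.65
ee_pos: [0.5093, -0.1881, 0.2147]
eef_rot: [3.136, 0.002, 1.441]
force: [-0.6, 0.0, 0.1]
grip_width: 0.0933
```

```bash
python3 look.py w13 sherd_center:.086; python3 chk.py w13; python3 - <<'E'
from h import *
w=np.load("w13_w.npy"); im=np.load("w13.npz")["im"]; L=np.array([.5383,-.0233])
hsv=cv2.cvtColor(im,cv2.COLOR_RGB2HSV); m=(hsv[...,1]>85)&(hsv[...,0]<18)&(w[...,2]>.07)&(w[...,2]<.11)&(np.hypot(w[...,0]-.5086,w[...,1]+.24)<.05)
q=w[m]; a=(q[:,:2]-L)@[-.1362,-.9907]; c=(q[:,:2]-L)@[.9907,-.1362]
print(len(q),"along",np.percentile(a,[.5,99.5]),"cross",np.percentile(c,[.5,99.5]),"z",np.percentile(q[:,2],[1,50,99]))
E
```

```text
31.7 [ 0.5093 -0.1881  0.2147]
sherd_center [327.2 288.3] 0.56 [ 0.51   -0.2418  0.086 ]
lamp sphere 2115 [ 0.5383 -0.023   0.0885] rms 0.0006
slit [np.float64(0.055), np.float64(0.056)] [np.float64(0.064), np.float64(0.065)] 875 z 0.1146 cross [-0.0253  0.0252]
   rect ((530.0958862304688, -83.06924438476562), (12.441484451293945, 50.74924087524414), 82.37307739257812) along 0.060330790707397455
slit foot [np.float64(0.038), np.float64(0.039)] [np.float64(0.081), np.float64(0.082)] 1592 z 0.0545 cross [-0.0277  0.0271]
lens top [np.float64(0.129), np.float64(0.13)] [np.float64(0.149), np.float64(0.15)] 1722 z 0.1144 cross [-0.0254  0.0251]
lens foot [np.float64(0.118), np.float64(0.119)] [np.float64(0.129), np.float64(0.13)] 328 z 0.0542 cross [-0.0272  0.027 ]
table [np.float64(0.188), np.float64(0.189)] [np.float64(0.25), np.float64(0.251)] 1667 z 0.0785 cross [-0.0297  0.0295]
   rect ((508.24822998046875, -241.80413818359375), (63.86958694458008, 59.91056442260742), 82.12034606933594) along 0.22056510077514652
2607 along [0.19033476 0.2481666 ] cross [-0.02079958  0.02183047] z [0.08509937 0.08819234 0.09527903]
```

View pics/w13.png

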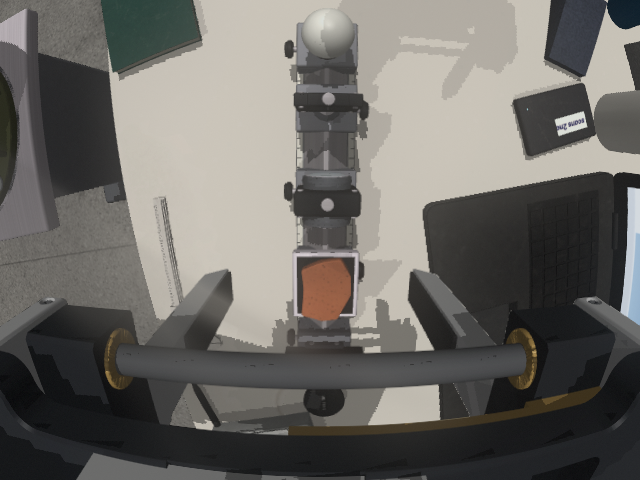

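The sherd lies on the pad at (326,290), and the slit, lens and table are in line above it. I back the arm away and check with the fixed cameras.

Request:
{"name": "servo_tool", "arguments": {"rows": [[-0.01,0.03,0.02,0,0,0,1],[-0.03,0.06,0.04,0,0,0,1],[-0.05,0.09,0.05,0,0,0,1],[-0.07,0.13,0.05,0,0,0,1],[-0.09,0.17,0.05,0,0,0,1],[-0.1,0.21,0.05,0,0,0,1],[-0.1,0.25,0.05,0,0,0,1],[-0.1,0.28,0.05,0,0,0,1]]}}

```text
time_s: 32.42
ee_pos: [0.4078, 0.0914, 0.2618]
eef_rot: [3.14, 0.001, 1.44]
force: [-0.2, -0.5, -0.7]
grip_width: 0.0938
```

Request:
{"name": "servo_tool", "arguments": {"rows": [[0,0.04,0,0,0,0,1],[-0.01,0.08,0,0,0,0,1],[-0.02,0.12,0,0,0,0,1],[-0.03,0.16,0,0,0,0,1],[-0.04,0.2,0,0,0,0,1],[-0.04,0.22,0,0,0,0,1],[-0.04,0.23,0,0,0,0,1],[-0.04,0.23,0,0,0,0,1]]}}

```text
time_s: 33.08
ee_pos: [0.368, 0.322, 0.2609]
eef_rot: [3.141, 0.002, 1.441]
force: [0.9, -0.5, -0.5]
grip_width: 0.0942
```

```bash
python3 - <<'E'
from m3 import *
p=cams.camera("top"); w=cloud(p); np.save("top9_w.npy",w); im=p["image"]
cv2.imwrite("pics/top9.png",cv2.resize(im[150:350,130:530,::-1],None,fx=2,fy=2,interpolation=cv2.INTER_CUBIC))
hsv=cv2.cvtColor(im,cv2.COLOR_RGB2HSV); m=(hsv[...,1]>85)&(hsv[...,0]<18)&(np.hypot(w[...,0]-.5086,w[...,1]+.24)<.045)
q=w[m]; L=np.array([.5385,-.0237]); a=(q[:,:2]-L)@[-.1362,-.9907]; c=(q[:,:2]-L)@[.9907,-.1362]
if len(q): print("sherd",len(q),np.percentile(a,[.5,50,99.5]),np.percentile(c,[.5,50,99.5]))
for n,z in [("slit_center",.088),("lens_center",.088),("table_top",.078),("sherd_center",.086),("putty_center",.011),("cap_center",.005)]:
    for r in cams.place_of(p,n)[:1]: print(n,ray_at_z(p,np.array(r["at"])*[640,480],z).round(4),r["p"])
s=cams.camera("side"); cv2.imwrite("pics/side9.png",cv2.resize(s["image"][180:330,240:440,::-1],None,fx=4,fy=4,interpolation=cv2.INTER_CUBIC))
E
python3 chk.py top9
```

```text
sherd 416 [0.19176832 0.22111388 0.24948775] [-0.02118459 -0.00085929  0.02189243]
slit_center [ 0.5354 -0.0862  0.088 ] 0.8
lens_center [ 0.5098 -0.1603  0.088 ] 0.68
table_top [ 0.5058 -0.2495  0.078 ] 0.85
sherd_center [ 0.5129 -0.2405  0.086 ] 0.82
putty_center [0.594  0.2356 0.011 ] 0.9
cap_center [ 0.4874 -0.4342  0.005 ] 0.61
lamp sphere 263 [ 0.5389 -0.0239  0.0894] rms 0.0015
slit [np.float64(0.059), np.float64(0.061)] [np.float64(0.062), np.float64(0.064)] 84 z 0.1149 cross [-0.0251  0.026 ]
   rect ((530.4114990234375, -83.55897521972656), (10.383540153503418, 51.74974822998047), 83.34644317626953) along 0.06077298058319091
slit foot [np.float64(0.04), np.float64(0.041)] [np.float64(0.079), np.float64(0.081)] 230 z 0.0548 cross [-0.0273  0.0284]
lens top [np.float64(0.133), np.float64(0.136)] [np.float64(0.147), np.float64(0.148)] 165 z 0.1147 cross [-0.0255  0.0247]
lens foot [np.float64(0.119), np.float64(0.12)] [np.float64(0.119), np.float64(0.12)] 80 z 0.0541 cross [-0.0278  0.028 ]
table [np.float64(0.189), np.float64(0.19)] [np.float64(0.191), np.float64(0.194)] 254 z 0.0791 cross [-0.0296  0.0295]
   rect ((508.19586181640625, -242.46502685546875), (64.51615905761719, 59.80659866333008), 82.11666870117188) along 0.22122697572631836
```

View pics/top9.png

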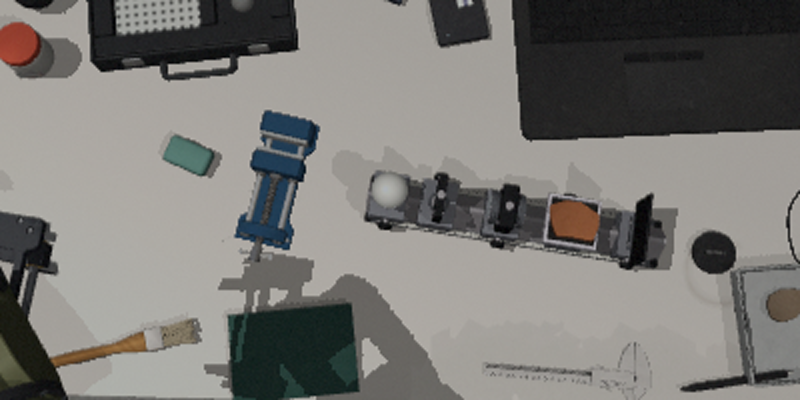

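View pics/side9.png

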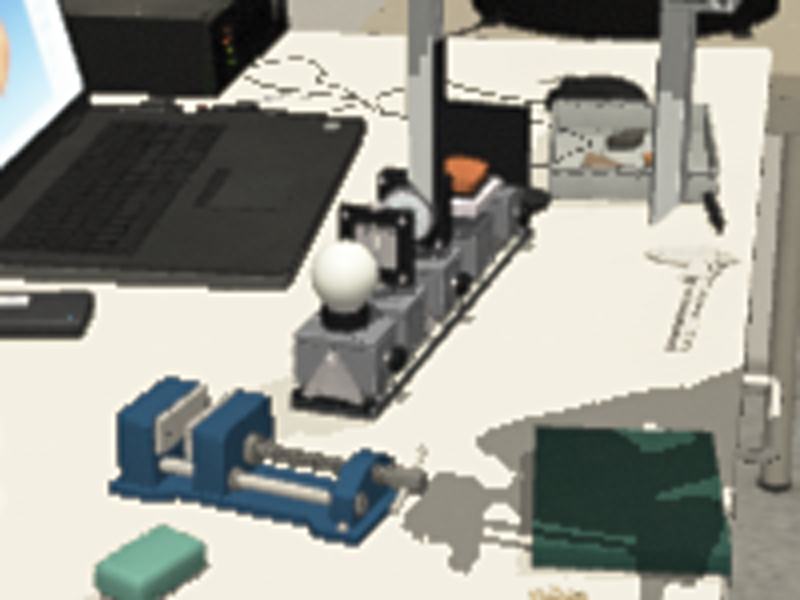

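The top view shows lamp, slit, lens, table with the sherd, and backdrop in line. The putty and cap are where they were, so I hand the job in.

```bash
python3 -c "
from station import hand_in
print(hand_in())"
```

```text
the job is handed in; nothing more can be done
None
```

The light-section bench is set up as asked, and I handed the job in at about 33 s. I seated the slit first, then the table, then the lens, and laid the large orange sherd on the table only after all three were checked in place.

| Check | Wrist camera, after the sherd was laid | Asked |
|---|---|---|
| Slit from lamp | about 60 mm | 60 mm |
| Lens from lamp | about 140 mm | 140 mm |
| Table from lamp | about 220.5 mm | 220 mm |
| Height of slit and lens frames | about 114.5 mm | 114 mm |
| Height of table top | 78.5 mm | 78 mm |

- **Riders:** these heights mean all three are fully down on the rail.
- **Sherd:** it lies flat, hollow side up, within about 1–2 mm of the table's middle.
- **Fixed top camera:** depth readings relative to the lamp it saw gave the slit at 60 mm and the table at 220.6 mm. Its reading of the lens was too sparse to confirm the spacing independently.
- **Disagreement:** the network's point estimates in that last top picture were off by up to about 9 mm for the lens, table and slit. I went by the depth measurements instead.
- **Bystanders:** the putty and the lens cap were not touched, and the gripper was clear of everything at hand-in.

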